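# Change the batteries of a hotel room safe and pin its cover

### The job

Change the batteries in the room safe's battery box: squeeze the cover's two yellow side tabs together, lift the cover off, put every spent red battery in the blue tray, and seat every fresh green battery flat in a bay of its own with its brass terminals towards the box's hinge end. Then refit the cover so that both tabs spring out under their catches, line up the two hinge knuckles and thread the red-headed pin down through both until it is fully home. Leave the mug, the clock and the phone where they are.

Things in the scene. Friction and masses are not known exactly. Their poses are not given: they have to be found in the camera images.
- box: all sizes in mm. The safe's battery box, fixed, dark and grey. Origin: centre of its underside, below the middle bay; x along the bays towards the hinge end, z up. Three bays end to end at x = -57, 0, 57. Four steel catches beside the middle bay at x = +-26 (8 long), |y| 33.5 to 44, up to z = 19.5, hold the cover's hooks; between the two on one side is a gap of 44 for a finger
- bay0 (a point): centre of the floor of the bay farthest from the hinge; axes as the box. A bay is 54 (x) x 31 inside, floor 3 above the table, walls 3 thick and only 6 high, so a battery's sides can be held above them; brass contacts at its +x (hinge) end
- bay1 (a point): the same for the middle bay
- bay2 (a point): the same for the bay nearest the hinge
- seat (a point): where the cover's origin lies when fitted (box x = y = 0, z = 3, axes as the box); the fitted cover has play of +-2 along x and +-2.2 along y, so the two knuckle holes may be out of line by 2 or 3; the pin's tip, once in the ear, can draw the cover sideways into line
- knuckle (a point): centre of the mouth of the box's own hinge knuckle, a steel block 24 x 24 x 21.7 high at box x = 109; its vertical hole is 12 in diameter, right through
- cover: white cover, about 144 g, on the box at the start. Origin: centre of the underside of its skirts; x to its hinge ear. 186 x 48, top face at z = 27, ear out to x = 124.5. Two yellow tabs stand mid-side, 30 long, tops at z = 47, outer faces 60 apart (y = +-30). Squeeze them across y at z = 30 to 47 to free, lift and carry the cover; it stands on its skirts on any flat place. Hooks 74 overall
- ear (a point): centre of the top of the hole (12 in diameter, 8 deep, through) in the cover's hinge ear, the upper knuckle, grey; 109 from the cover's origin along x, 27 above it. Fitted, the ear lies 0.3 above the box's knuckle, its top 30 above the table
- tab_l (a joint): inward travel in m of the yellow tab on the cover's +y side: 0 sprung out, 0.006 fully pressed (spring, 3 N to start, 11 N at full travel). Both pressed, they are 48 apart and the hooks clear the catches. To refit, lower the cover with both still squeezed, then let go: the hooks spring out under the catches
- tab_r (a joint): the same for the tab on the cover's -y side
- pin: hinge pin, about 50 g: steel shank 10 in diameter, 26 long, its lowest 6 tapering to 4, under a red head 18 x 18 x 20 high. Origin at the tip, z to the head. Starts upright in a fixed aluminium stand 34 x 34 x 30 high, hanging by its head, tip 4 above the table. Fully home its head rests on the ear, tip 4 above the table
- used: blue tray for spent batteries, fixed, 140 (x) x 120 (y) x 22 high, walls and floor 4; origin at the centre of its underside
- fresh1: fresh battery, green with a black end, a flat block 48.5 long (its x) x 26.5 wide x 17.5 high, 46 g nominal; origin at the centre of its underside; +x points to its end with the two brass terminals. Two or three of the three are there, lying flat on the table beside the box
- fresh2: fresh battery, green with a black end, a flat block 48.5 long (its x) x 26.5 wide x 17.5 high, 46 g nominal; origin at the centre of its underside; +x points to its end with the two brass terminals. Two or three of the three are there, lying flat on the table beside the box
- fresh3: fresh battery, green with a black end, a flat block 48.5 long (its x) x 26.5 wide x 17.5 high, 46 g nominal; origin at the centre of its underside; +x points to its end with the two brass terminals. Two or three of the three are there, lying flat on the table beside the box
- fresh1_term (a point): middle of the lower edge of that battery's terminal end (24 mm from its origin along +x)
- fresh2_term (a point): middle of the lower edge of that battery's terminal end (24 mm from its origin along +x)
- fresh3_term (a point): middle of the lower edge of that battery's terminal end (24 mm from its origin along +x)
- spent1: spent battery, red with a black end, a flat block 48.5 long (its x) x 26.5 wide x 17.5 high, 46 g nominal; origin at the centre of its underside; +x points to its end with the two brass terminals. Two or three of the three are there, lying in bays under the cover
- spent2: spent battery, red with a black end, a flat block 48.5 long (its x) x 26.5 wide x 17.5 high, 46 g nominal; origin at the centre of its underside; +x points to its end with the two brass terminals. Two or three of the three are there, lying in bays under the cover
- spent3: spent battery, red with a black end, a flat block 48.5 long (its x) x 26.5 wide x 17.5 high, 46 g nominal; origin at the centre of its underside; +x points to its end with the two brass terminals. Two or three of the three are there, lying in bays under the cover
- mug: white mug, 76 across, 85 high, bystander; origin under its centre
- clock: walnut bedside clock 45 x 100 x 60 high, bystander; origin under its centre
- phone: black phone lying flat, 150 x 72 x 9, bystander; origin under its centre
There are look-alikes about, which are no part of the job. What is shaped like the fresh2 but white is not meant. Several things look just like the cover: the one meant starts farthest to the robot's left.

How it is judged:
On the way, in this order (a step that is already met when the one before it is completed fails the run):
1. the cover is off the box (distance between cover and seat above 0.08 m), for 0.2 s.
2. every spent battery is in the tray and every fresh one is seated in a bay, terminals to the hinge end (((distance between fresh1 and bay0 below 0.0055 m and x of fresh1_term in the frame of bay0 above 0.015 m) or (distance between fresh1 and bay1 below 0.0055 m and x of fresh1_term in the frame of bay1 above 0.015 m) or (distance between fresh1 and bay2 below 0.0055 m and x of fresh1_term in the frame of bay2 above 0.015 m)) and ((distance between fresh2 and bay0 below 0.0055 m and x of fresh2_term in the frame of bay0 above 0.015 m) or (distance between fresh2 and bay1 below 0.0055 m and x of fresh2_term in the frame of bay1 above 0.015 m) or (distance between fresh2 and bay2 below 0.0055 m and x of fresh2_term in the frame of bay2 above 0.015 m)) and ((distance between fresh3 and bay0 below 0.0055 m and x of fresh3_term in the frame of bay0 above 0.015 m) or (distance between fresh3 and bay1 below 0.0055 m and x of fresh3_term in the frame of bay1 above 0.015 m) or (distance between fresh3 and bay2 below 0.0055 m and x of fresh3_term in the frame of bay2 above 0.015 m)) and x of spent1 in the frame of used between -0.068 and 0.068 m and y of spent1 in the frame of used between -0.058 and 0.058 m and height (world z) of each of spent1, spent2, spent3 below 0.045 m and x of spent2 in the frame of used between -0.068 and 0.068 m and y of spent2 in the frame of used between -0.058 and 0.058 m and x of spent3 in the frame of used between -0.068 and 0.068 m and y of spent3 in the frame of used between -0.058 and 0.058 m), for 0.2 s.
3. the cover is back on its seat with both tabs sprung out (distance between cover and seat below 0.005 m and angle between the x axis of cover and the x axis of box, either way round below 0.1 rad and angle between cover's own z axis and vertical below 0.05 rad and value of joint each of tab_l, tab_r below 0.0015 m), for 0.2 s.
At the end, for the whole second after the job is handed in: Fresh batteries flat in bays (5.5 mm from bay centre, terminals to the hinge end), spent ones in the tray, cover on its seat (5 mm, 0.1 rad) with both tabs out (under 1.5 mm), pin through both knuckles (4 mm of both holes) with its head within 2.5 mm of the ear, at rest (all of step 2 and all of step 3 and horizontal distance between pin and knuckle below 0.004 m and horizontal distance between pin and ear below 0.004 m and z of pin in the frame of box below 0.0065 m and angle between pin's own z axis and vertical below 0.12 rad and linear speed of pin below 0.02 m/s); the robot touches nothing.
It fails at once if the mug is disturbed (moved over 30 mm) (distance of mug from where it was at the start of the episode above 0.03 m).
It fails at once if the clock is disturbed (moved over 30 mm) (distance of clock from where it was at the start of the episode above 0.03 m).
It fails at once if the phone is disturbed (moved over 30 mm) (distance of phone from where it was at the start of the episode above 0.03 m).
Of fresh1, fresh2, fresh3 only 2 to 3 are there at a start; the rules pass over those that are not, and their reading is None.
Of spent1, spent2, spent3 only 2 to 3 are there at a start; the rules pass over those that are not, and their reading is None.
At some moment in a run one of fresh1, fresh2, fresh3 may be knocked a few centimetres aside while the robot is not near it.
It also fails if it takes over 208 s, if anything falls off the work surface, if the arm or the gripper's body presses on something with over 40 N, if the wrist force passes 120 N, or if a joint passes its speed limit or range.

### The arm

A 6-joint arm with a two-finger parallel gripper is mounted at the origin on the work surface. World frame = base frame: x ahead of the robot, y to its left, z up, the work surface at z = 0. Lengths are in m, angles in rad, forces in N, time in s.
With the tool pointing down it reaches from about 0.35 to 0.85 m from the base axis. Payload 8.1 kg.
Tool frame: the origin (TCP) lies between the finger pads; the fingertips stand 11 mm ahead of it and the grasp point (between the pads) lies 8 mm behind it (robot.tips_ahead is the distance from the TCP to the fingertips, in m); z points along the fingers, y is the line along which they close (so a half turn about z gives the same grasp; the last joint's range is limited). The gripper opens to 93 mm and grips with 3 to 60 N. Pads are 15 mm wide; open, the fingers measure 128 mm over their backs; the gripper's body (75 mm by 188 mm) begins 65 mm behind the grasp point.
Start: joints at [1.099, 0.13, 1.488, -0, 1.523, -0.085], TCP at [0.226, 0.556, 0.23] pointing down, gripper open.
Joint ranges: [-2.96, 2.96], [-0.89, 2.26], [0.02, 2.5], [-1.34, 4.48], [0, 2.73], [-2.66, 2.66]. Speed limits (rad/s): [2.39, 2.39, 2.79, 3.14, 3.14, 3.14].

### API

Orientations are given as a rotation vector (axis times angle).
In Python, from plant import robot gives the robot as it stands. The module is installed in compiled form; this text tells all that it offers.
- The arm moves only by the tool move_arm, never from a script. Its argument "deltas" is one flat list of numbers, 7 for each row, row after row: the shift along the tool's x, y, z in m, then the turn, a rotation vector about the tool's x, y, z in rad, then the opening, from 0 (shut) to 1 (fully open). A call has 1 to 12 rows; each row is the pose to reach, as a shift and turn from the pose commanded when the call began, along the tool's axes at that moment; what a row does not reach only later rows make up. A row lasts 1/8 s, in which the tool goes at most 62.5 mm and 10.7 degrees, less where a joint would pass 70% of its speed; a pose out of reach is approached as far as the arm can. A call with a gripper value outside its range is refused whole. The fingers move at their own pace and stop on an object; "squeeze" is the grip in N (left out, the last holds). Time passes only in rows, so rows that repeat a pose let the fingers close. It gives the time, the measured TCP pose, the force, the opening and the grip force at its end, in the units of the state.
- robot.read_state(): the state, without advancing time (a new reading comes with each control period).
- robot.read_camera(name): name is "side" or "top"; returns (picture, depth): 400x640x3 uint8, red, green, blue; 400x640 float32, m along the optical axis (not along the pixel's ray), 0 where there is no reading.
- robot.camera_model(name): a dict with "K" (3x3 intrinsics, pixels), "R" (3x3) and "t" (3): a world point X has camera coordinates R X + t. Camera axes: x right, y down, z forward; pixel columns grow to the right and rows downward; lengths in m; the calibration is good to about 2 mm. A picture is of the moment at which its call begins. camera_model takes no time and is no camera call.
- robot.close_job(): hands the job in; it is judged then, once.
Trained networks look in the newest picture that a camera, given by its name, has taken for a name from the list of things; names that differ only in an ending like _2 or _b are one class to them, and where a whole thing is asked for, a point or a joint stands for the part that bears it (a point fixed in the world has none). Each returns a list of dicts, best first, with "confidence" (0 to 1); they miss things now and then, are a little off and sometimes report something else, mostly with a low value. They report only what shows in the picture. A call takes as long as a camera call. They do not tell look-alikes from the thing itself.
- robot.recognise(camera, label): "uv" ([column, row] in pixels, amid what is visible of it).
The state is a dict: "t": time; "q": joint angles; "dq": joint speeds; "joint_torque": joint torques, N m; "tool_pos": TCP position; "orientation": TCP orientation; "force": force on the tool from outside, world axes, zero at the start; "wrist_torque": the same for the moment, N m; "opening": finger opening in m; "gripper_force": force on a finger pad.
Only numpy, scipy, OpenCV 4.12 (cv2) and the standard library are available. Lean on these libraries where they do the work, as an engineer would, in place of code of your own. Each camera call takes 0.05 s, during which the arm holds its last target. There are 200 camera calls.

## Working session

There is one attempt and no reset: what is moved stays moved. The work goes in short steps, Python scripts to look and compute and a tool call to move; the robot and the scene stay as the last step left them, time stands still between calls to the robot, and variables do not carry over. Pictures are saved under pics/ and viewed, at most 14 in all, crops included, and the job is handed in when it is done.

Besides the shell and the picture viewer there is one more tool, called by a JSON object that holds its "op" and its "data", one argument or row to a line. move_arm: Moves the arm, as the interface text tells. Its arguments: {"type":"object","properties":{"deltas":{"type":"array","items":{"type":"number"}},"squeeze":{"type":"number"}},"required":["deltas"]}

```bash
mkdir -p pics; ls
python3 - <<'E'
from plant import robot
import cv2,numpy as np
print(robot.read_state())
for c in("top","side"):
    p,d=robot.read_camera(c); cv2.imwrite(f"pics/{c}0.png",p[:,:,::-1]); np.save(f"{c}0.npy",d)
    m=robot.camera_model(c); print(c,m)
E
```

```text
pics
{'t': 0.0, 'q': array([ 1.09857621e+00,  1.31197210e-01,  1.48926938e+00,  1.31560859e-05,
        1.52297711e+00, -8.53873266e-02]), 'dq': array([-0.00146628, -0.00043728,  0.00057585, -0.0001607 ,  0.00316513,
        0.00095446]), 'joint_torque': array([-1.45507274e-03, -5.59805059e+01, -4.91760421e+01,  7.68631697e-02,
        3.50937119e-02, -1.77673510e-04]), 'tool_pos': array([0.22607451, 0.55519356, 0.22857132]), 'orientation': array([-6.03754418e-01, -3.08249856e+00,  2.78920237e-03]), 'force': array([ 0.84294731, -0.09942686, -0.01026046]), 'wrist_torque': array([-0.01077422, -0.01159022, -0.01851308]), 'gripper_force': 0.0, 'opening': 0.0930232845291107}
top {'K': array([[418.39299074,   0.        , 329.72170464],
       [  0.        , 418.39299074, 202.67522372],
       [  0.        ,   0.        ,   1.        ]]), 'R': array([[-0.00337589, -0.99999234, -0.00198064],
       [-0.99845558,  0.00348052, -0.05544665],
       [ 0.05545312,  0.0017904 , -0.99845969]]), 't': array([0.07333763, 0.51594772, 0.96003207])}
side {'K': array([[463.16952881,   0.        , 317.06335263],
       [  0.        , 463.16952881, 194.49151095],
       [  0.        ,   0.        ,   1.        ]]), 'R': array([[ 0.99489531, -0.10089435,  0.00191227],
       [-0.06241813, -0.63015926, -0.77395303],
       [ 0.07929252,  0.76988287, -0.63324013]]), 't': array([-0.53541866,  0.12035552,  1.20233235])}
```

View pics/top0.png

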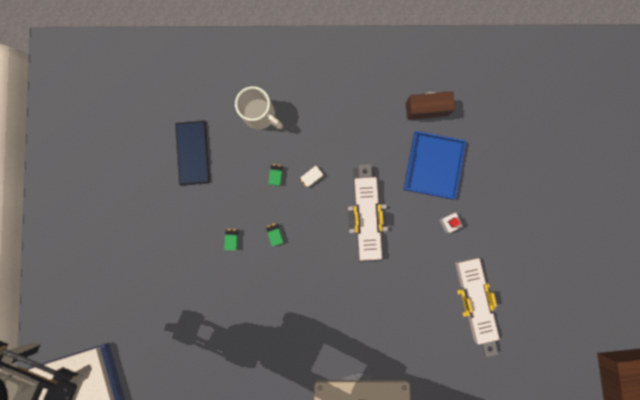

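View pics/side0.png

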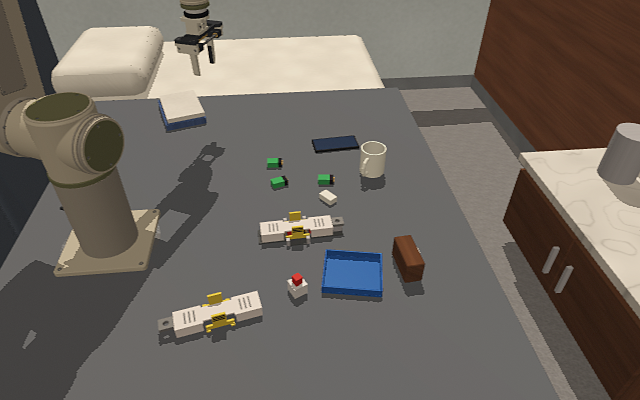

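```bash
cat > h.py <<'E'
import numpy as np,cv2
from plant import robot
from scipy.spatial.transform import Rotation as Ro
def cloud(c,d):
    m=robot.camera_model(c);K=m["K"];v,u=np.mgrid[:400,:640]
    P=np.stack([(u-K[0,2])/K[0,0]*d,(v-K[1,2])/K[1,1]*d,d],-1)
    return (P-m["t"])@m["R"]
def proj(c,X):
    m=robot.camera_model(c);p=m["K"]@(m["R"]@np.asarray(X)+m["t"]);return p[:2]/p[2]
def snap(c,name=None):
    p,d=robot.read_camera(c)
    if name: cv2.imwrite(f"pics/{name}.png",p[:,:,::-1])
    return p,cloud(c,d),cv2.cvtColor(p,cv2.COLOR_RGB2HSV)
def hue(h,lo,hi,s=110,v=50):
    a=h[...,0].astype(int);m=(a>=lo)&(a<=hi) if lo<=hi else (a>=lo)|(a<=hi)
    return m&(h[...,1]>s)&(h[...,2]>v)
def blobs(mask,P,zmin,zmax,amin=8):
    m=(mask&(P[...,2]>zmin)&(P[...,2]<zmax)).astype(np.uint8)
    n,l,st,ce=cv2.connectedComponentsWithStats(m,connectivity=8);o=[]
    for i in range(1,n):
        if st[i,4]<amin: continue
        X=P[l==i];r=cv2.minAreaRect(np.float32(X[:,:2]*1000))
        o.append((ce[i].round(1),st[i,4],X.mean(0).round(4),np.percentile(X[:,2],[5,50,95]).round(4),np.round(r[0],1),np.round(r[1],1),round(r[2],1)))
    return o
E
python3 - <<'E'
from h import *
for c in("top","side"):
    p,P,h=snap(c)
    print(c)
    for n,a in dict(green=(45,80),yellow=(18,35),red=(172,6),blue=(100,125)).items():
        for b in blobs(hue(h,*a),P,.005,.07): print(n,*b)
    w=(h[...,1]<60)&(h[...,2]>150)
    for b in blobs(w,P,.012,.07,40): print("white",*b)
    print("table",np.median(P[100:300,300:340,2] if c=="side" else P[50:100,300:380,2]))
for l in("cover","ear","pin","fresh1","fresh1_term","used","mug","clock","phone"):
    r={c:[(np.round(x["uv"],1).tolist(),round(x["confidence"],2)) for x in robot.recognise(c,l)] for c in("top","side")}
    print(l,r)
E
```

```text
top
green [274.9 176.9] 173 [0.5767 0.1991 0.0173] [0.0129 0.0179 0.0205] [577.3 199.8] [25.6 35.3] 83.5
green [275.1 236.6] 174 [0.4379 0.198  0.0177] [0.0136 0.018  0.0209] [437.7 198.8] [33.8 26.3] 16.9
green [230.6 241.9] 177 [0.426  0.3008 0.0175] [0.0141 0.0176 0.0207] [425.8 301.6] [26.2 32.4] 90.0
yellow [379.6 217.4] 104 [ 0.4812 -0.0423  0.0303] [0.0075 0.0228 0.0521] [481.6 -46.1] [58.3 13. ] 3.1
yellow [355.6 218.8] 79 [0.4781 0.0128 0.0338] [0.0066 0.0366 0.0521] [477.9  10.4] [60.6 10.9] 4.3
yellow [489.9 297.3] 151 [ 0.2999 -0.29    0.0296] [0.0115 0.0267 0.0486] [ 298.6 -293.1] [60.5 13.7] 11.7
yellow [465.4 303.2] 165 [ 0.2864 -0.2351  0.0271] [0.01   0.0206 0.0496] [ 286.3 -237.2] [60.3 19.4] 13.0
red [454.3 222. ] 72 [ 0.47   -0.2071  0.0492] [0.0413 0.0501 0.0525] [ 471.  -209.7] [18.1 25.5] 17.0
blue [437. 167.] 936 [ 0.5989 -0.1797  0.0143] [0.0052 0.0149 0.024 ] [ 604.3 -173. ] [120.8 140.3] 78.7
blue [430.5 142.5] 17 [ 0.6585 -0.1673  0.0064] [0.0051 0.0063 0.0084] [ 657.  -167.4] [21.9 11.1] 49.7
blue [437.4 142.3] 9 [ 0.6588 -0.1838  0.0062] [0.0052 0.0057 0
[... 4712 characters left out ...]
, ([452.2, 223.3], 0.52)], 'side': [([297.5, 279.7], 0.56)]}
fresh1 {'top': [([229.8, 236.6], 0.65), ([275.1, 233.9], 0.61), ([274.9, 177.5], 0.51), ([310.9, 179.8], 0.47), ([358.8, 215.8], 0.28)], 'side': [([329.5, 197.9], 0.61), ([326.2, 181.4], 0.52), ([283.0, 180.4], 0.44), ([274.2, 161.1], 0.41)]}
fresh1_term {'top': [([230.4, 238.6], 0.84), ([352.6, 220.2], 0.54)], 'side': []}
used {'top': [([433.4, 164.8], 0.79)], 'side': [([352.6, 273.9], 0.72), ([326.1, 180.9], 0.35)]}
mug {'top': [([253.6, 105.6], 0.8)], 'side': [([371.7, 160.1], 0.68)]}
clock {'top': [([429.0, 105.6], 0.85)], 'side': [([410.5, 259.2], 0.8)]}
phone {'top': [([193.6, 152.1], 0.71)], 'side': [([332.7, 142.9], 0.59)]}
```

```bash
cat >> h.py <<'E'
def plan(x,y,z,yaw_deg=None,s=None):
    "row (shift,turn) in tool axes from measured pose to TCP x,y,z, tool down, tool y at yaw"
    s=s or robot.read_state();R=Ro.from_rotvec(s["orientation"]).as_matrix()
    if yaw_deg is None: a=np.arctan2(R[1,1],R[0,1])
    else: a=np.radians(yaw_deg)
    ey=np.array([np.cos(a),np.sin(a),0]);ez=np.array([0,0,-1.]);T=np.stack([np.cross(ey,ez),ey,ez],1)
    d=R.T@(np.array([x,y,z])-s["tool_pos"]);w=Ro.from_matrix(R.T@T).as_rotvec()
    return np.r_[d,w].round(4).tolist()
def tops(P,c,r=.045,zmin=.012,zmax=.03):
    "min-area rect of things with height in range near c"
    m=(P[...,2]>zmin)&(P[...,2]<zmax)&(np.hypot(P[...,0]-c[0],P[...,1]-c[1])<r)
    X=P[m];q=cv2.minAreaRect(np.float32(X[:,:2]*1000));return np.round(q[0],1),np.round(q[1],1),round(q[2],1),X[:,2].max().round(4)
E
python3 - <<'E'
from h import *
p,P,h=snap("top")
for c in((.585,.199),(.446,.2),(.434,.301),(.471,-.208)): print(tops(P,c))
print("pin",tops(P,(.471,-.21),.03,.042,.056))
print("cover",tops(P,(.481,-.0155),.13,.024,.035))
print("ear",tops(P,(.59,-.0095),.02,.02,.035))
print("tabs",tops(P,(.481,-.0155),.13,.042,.056))
print(plan(.481,-.0155,.15,93.4))
q=cv2.resize(p[130:270,215:505],None,fx=2.7,fy=2.7,interpolation=cv2.INTER_CUBIC);cv2.imwrite("pics/crop1.png",q[:,:,::-1])
E
```

```text
(array([583. , 199.9]), array([27.1, 47.5]), 83.4, np.float64(0.0222))
(array([444.3, 201.3]), array([47.8, 27. ]), 18.2, np.float64(0.0247))
(array([432.7, 302.1]), array([27.1, 46.8]), 87.1, np.float64(0.0223))
(array([ 470.1, -206.8]), array([33.7, 35.2]), 25.2, np.float64(0.03))
pin (array([ 470.1, -207.2]), array([18.4, 18.6]), 33.0, np.float64(0.0555))
cover (array([491.8, -17.8]), array([138.4, 207.6]), 64.4, np.float64(0.035))
ear (array([588.2,  -8. ]), array([33.1, 28. ]), 0.3, np.float64(0.035))
tabs (array([479.6, -15.2]), array([29.2, 61.4]), 2.3, np.float64(0.0535))
[-0.4513, -0.4329, 0.0797, -0.0, 0.0, -0.4461]
```

View pics/crop1.png

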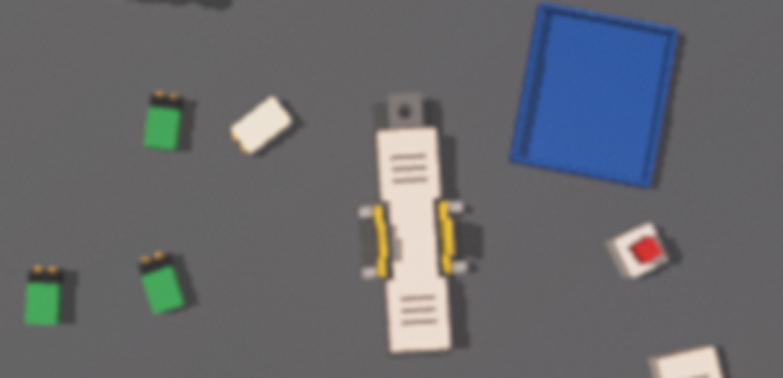

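{"op": "move_arm", "data": {
  "deltas": [-0.451,-0.433,0.08,0,0,-0.446,1,-0.451,-0.433,0.08,0,0,-0.446,1,-0.451,-0.433,0.08,0,0,-0.446,1,-0.451,-0.433,0.08,0,0,-0.446,1,-0.451,-0.433,0.08,0,0,-0.446,1,-0.451,-0.433,0.08,0,0,-0.446,1,-0.451,-0.433,0.08,0,0,-0.446,1,-0.451,-0.433,0.08,0,0,-0.446,1,-0.451,-0.433,0.08,0,0,-0.446,1,-0.451,-0.433,0.08,0,0,-0.446,1,-0.451,-0.433,0.08,0,0,-0.446,1,-0.451,-0.433,0.08,0,0,-0.446,1],
  "squeeze": 28
}}

```text
t: 2.65
tool_pos: [0.4805, -0.0157, 0.1495]
orientation: [0.09, -3.14, -0.001]
force: [0.2, 0.7, -0.1]
opening: 0.0931
gripper_force: 0.0
```

```bash
python3 -c "
from h import *
print(robot.read_state()['tool_pos'],plan(.4805,-.0152,.047,93.4))"
```

```text
[ 0.48051789 -0.01569718  0.14948774] [-0.0001, 0.0004, 0.1025, 0.0005, -0.0006, -0.0018]
```

{"op": "move_arm", "data": {
  "deltas": [0,0,0.05,0,0,0,1,0,0,0.085,0,0,0,1,0,0,0.1025,0,0,0,1,0,0,0.1025,0,0,0,1,0,0,0.1025,0,0,0,0.45,0,0,0.1025,0,0,0,0.45,0,0,0.1025,0,0,0,0.45,0,0,0.1025,0,0,0,0.45,0,0,0.1025,0,0,0,0.45,0,0,0.1025,0,0,0,0.45,0,0,0.1025,0,0,0,0.45,0,0,0.1025,0,0,0,0.45],
  "squeeze": 28
}}

```text
t: 4.15
tool_pos: [0.4812, -0.0156, 0.0482]
orientation: [-0.093, 3.139, -0.0]
force: [-3.1, -0.5, 9.2]
opening: 0.0462
gripper_force: 28.1
```

{"op": "move_arm", "data": {
  "deltas": [0,0,-0.01,0,0,0,0.45,0,0,-0.02,0,0,0,0.45,0,0,-0.04,0,0,0,0.45,0,0,-0.06,0,0,0,0.45,0,0,-0.07,0,0,0,0.45,0,0,-0.07,0,0,0,0.45]
}}

```text
t: 4.9
tool_pos: [0.4812, -0.0155, 0.118]
orientation: [-0.093, 3.139, -0.0]
force: [0.0, 0.3, -1.2]
opening: 0.0462
gripper_force: 28.0
```

```bash
python3 -c "
from h import *
p,P,h=snap('side','s1')
cv2.imwrite('pics/s1c.png',cv2.resize(p[120:300,200:440],None,fx=3,fy=3)[:,:,::-1])
print(robot.read_state()['tool_pos'],plan(.42,.095,.122,93.4),plan(.42,.095,.050,93.4))"
```

```text
[ 0.48065986 -0.01544208  0.11705102] [0.054, 0.1138, -0.005, -0.0, 0.0002, -0.0002] [0.054, 0.1138, 0.067, -0.0, 0.0002, -0.0002]
```

View pics/s1c.png

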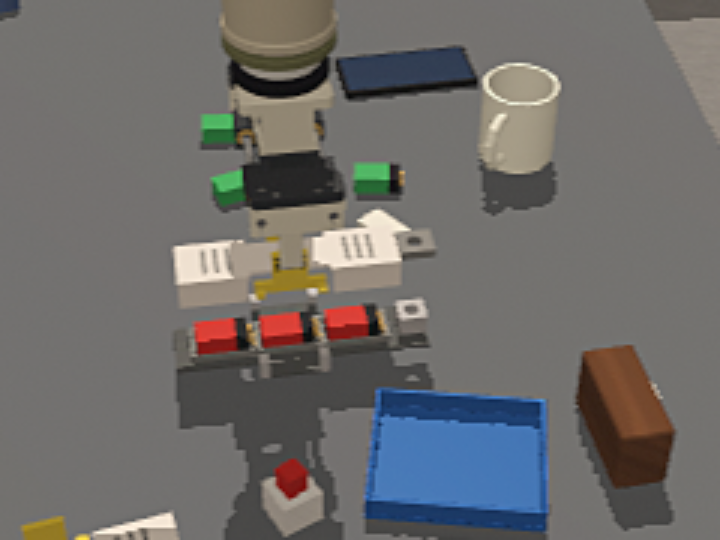

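{"op": "move_arm", "data": {
  "deltas": [0.027,0.057,-0.005,0,0,0,0.45,0.054,0.114,-0.005,0,0,0,0.45,0.054,0.114,-0.005,0,0,0,0.45,0.054,0.114,0.03,0,0,0,0.45,0.054,0.114,0.06,0,0,0,0.45,0.054,0.114,0.07,0,0,0,0.45,0.054,0.114,0.07,0,0,0,0.45,0.054,0.114,0.07,0,0,0,1,0.054,0.114,0.07,0,0,0,1,0.054,0.114,0.07,0,0,0,1,0.054,0.114,0.03,0,0,0,1,0.054,0.114,0,0,0,0,1]
}}

```text
t: 6.45
tool_pos: [0.4203, 0.0952, 0.1187]
orientation: [-0.093, 3.139, 0.0]
force: [1.2, -0.3, 0.1]
opening: 0.0905
gripper_force: 0.0
```

```bash
python3 -c "
from h import *
print(robot.read_state()['tool_pos'],plan(.226,.45,.23,68))"
```

```text
[0.42033197 0.0951966  0.11869644] [0.1729, 0.3657, -0.1115, 0.0002, 0.0009, 0.4432]
```

{"op": "move_arm", "data": {
  "deltas": [0.17,0.36,-0.11,0,0,0,1,0.17,0.36,-0.11,0,0,0,1,0.17,0.36,-0.11,0,0,0,1,0.17,0.36,-0.11,0,0,0,1,0.17,0.36,-0.11,0,0,0,1,0.17,0.36,-0.11,0,0,0,1,0.17,0.36,-0.11,0,0,0,1,0.17,0.36,-0.11,0,0,0,1]
}}

```text
t: 7.45
tool_pos: [0.2278, 0.4467, 0.2284]
orientation: [-0.099, 3.139, 0.003]
force: [-0.4, -0.1, 0.6]
opening: 0.0927
gripper_force: 0.0
```

Run:
```python
from h import *
for c in("top","side"):
    p,P,h=snap(c,c+"2")
    if c=="top": cv2.imwrite('pics/t2c.png',cv2.resize(p[130:330,220:500],None,fx=2.8,fy=2.8,interpolation=cv2.INTER_CUBIC)[:,:,::-1])
    for n,a in dict(red=(172,6),green=(45,80),yellow=(18,35)).items():
        for b in blobs(hue(h,*a),P,.013 if n!="yellow" else .035,.07): print(n,*b)
    if c=="top":
        for q in((.43,-.018),(.487,-.015),(.544,-.012)): print(tops(P,q,.034,.015,.03))
        print("knuckle",tops(P,(.589,-.009),.02,.015,.03))
        # box outline
        print("box",tops(P,(.481,-.0155),.15,.004,.03))
s=robot.read_state();print(s["tool_pos"])
```

```text
red [365.8 195.8] 180 [ 0.5314 -0.0121  0.0208] [0.0182 0.0208 0.0234] [531.5 -12.1] [36.3 26.4] 4.4
red [367.7 220.8] 179 [ 0.4737 -0.016   0.0207] [0.018  0.0209 0.0236] [473.7 -16. ] [35.3 26.6] 4.0
red [454.2 222.1] 73 [ 0.4698 -0.2072  0.0487] [0.0383 0.0501 0.0526] [ 470.  -209.7] [18.2 28.4] 1.2
red [368.8 245.6] 180 [ 0.4166 -0.0179  0.0212] [0.0186 0.0213 0.0241] [416.5 -17.8] [35.4 26.3] 3.6
green [274.6 177. ] 159 [0.5764 0.1997 0.0178] [0.0149 0.0179 0.0206] [576.7 199.8] [24.9 33.4] 86.5
green [274.9 236.6] 163 [0.4378 0.1984 0.0181] [0.0155 0.018  0.0205] [437.7 198.5] [33.6 25. ] 18.2
green [230.3 241.8] 169 [0.4263 0.3015 0.0181] [0.0155 0.018  0.0208] [425.8 301. ] [26.2 32.4] 89.8
yellow [306.8 246.2] 36 [0.417  0.1231 0.0456] [0.0391 0.0464 0.0489] [418.4 123. ] [28.9  4.6] 1.3
yellow [331.3 244.2] 33 [0.4213 0.0683 0.0475] [0.0453 0.0473 0.05  ] [420.7  68.1] [29.3  5. ] 5.0
yellow [492.2 298.8] 59 [ 0.299  -0.2894  0.0449] [0.0357 0.0463 0.0499] [ 298.1 -290.5] [30.6  6. ] 14.2
yellow [468.2 304.4] 56 [ 0.2869 -0.2356  0.0452] [0.0372 0.0465 0.0498] [ 286.5 -236.
[... 833 characters left out ...]
] [0.0142 0.0162 0.0192] [429.3 300.2] [32.2 31.7] 89.3
green [324.1 177.3] 54 [0.5792 0.1957 0.0162] [0.0134 0.016  0.0194] [578.8 194.4] [33.2 30.2] 84.1
green [277.3 180.2] 64 [0.4392 0.1954 0.0158] [0.0135 0.0157 0.0186] [438.9 195.9] [32.1 32.5] 16.8
yellow [270.9 189.5] 41 [0.42   0.1205 0.0416] [0.0357 0.0421 0.047 ] [420.1 121.8] [28.6 11.1] 0.1
yellow [272.3 202. ] 39 [0.4222 0.0648 0.0423] [0.0373 0.0432 0.0473] [421.7  64.6] [27.3 12.2] 5.2
yellow [214.1 295.7] 68 [ 0.2872 -0.2402  0.0417] [0.0359 0.0424 0.0468] [ 287.3 -239.7] [28.4  8.7] 10.5
yellow [217.9 315.3] 60 [ 0.2989 -0.2936  0.0425] [0.036  0.0436 0.0472] [ 299. -293.] [28.2  7.5] 11.8
[0.22896358 0.44426126 0.22702561]
```

View pics/t2c.png

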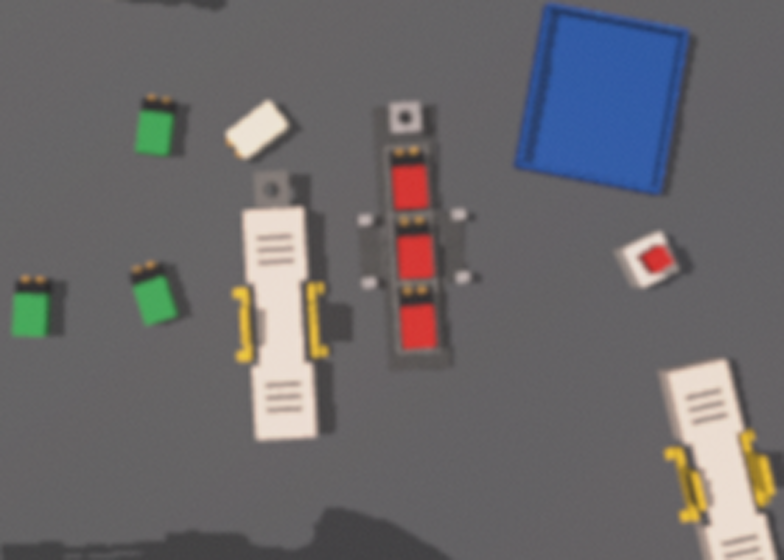

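```bash
python3 -c "
from h import *
print(plan(.538,-.0117,.08,93.3))"
```

```text
[-0.281, -0.4737, 0.1473, -0.0005, 0.0002, 0.0026]
```

{"op": "move_arm", "data": {
  "deltas": [-0.281,-0.474,0.147,0,0,0.003,0.6,-0.281,-0.474,0.147,0,0,0.003,0.6,-0.281,-0.474,0.147,0,0,0.003,0.6,-0.281,-0.474,0.147,0,0,0.003,0.6,-0.281,-0.474,0.147,0,0,0.003,0.6,-0.281,-0.474,0.147,0,0,0.003,0.6,-0.281,-0.474,0.147,0,0,0.003,0.6,-0.281,-0.474,0.147,0,0,0.003,0.6,-0.281,-0.474,0.147,0,0,0.003,0.6,-0.281,-0.474,0.147,0,0,0.003,0.6,-0.281,-0.474,0.147,0,0,0.003,0.6],
  "squeeze": 12
}}

```text
t: 8.93
tool_pos: [0.5366, -0.0134, 0.0796]
orientation: [0.084, -3.139, -0.001]
force: [0.5, -0.0, -0.6]
opening: 0.0557
gripper_force: 0.0
```

```bash
python3 -c "
from h import *
print(robot.read_state()['tool_pos'],plan(.538,-.0117,.0225,93.3))"
```

```text
[ 0.53664357 -0.01338716  0.07957325] [-0.0015, 0.0016, 0.0571, 0.0004, -0.0015, -0.0043]
```

{"op": "move_arm", "data": {
  "deltas": [-0.001,0.0015,0.03,0,0,0,0.6,-0.001,0.0015,0.05,0,0,0,0.6,-0.001,0.0015,0.057,0,0,0,0.6,-0.001,0.0015,0.057,0,0,0,0.2,-0.001,0.0015,0.057,0,0,0,0.2,-0.001,0.0015,0.057,0,0,0,0.2,-0.001,0.0015,0.057,0,0,0,0.2,-0.001,0.0015,0.057,0,0,0,0.2,-0.001,0.0015,0.045,0,0,0,0.2,-0.001,0.0015,0.02,0,0,0,0.2,-0.001,0.0015,0.0,0,0,0,0.2],
  "squeeze": 12
}}

```text
t: 10.3
tool_pos: [0.5386, -0.0106, 0.0815]
orientation: [-0.088, 3.14, -0.0]
force: [0.3, 0.0, -1.9]
opening: 0.0264
gripper_force: 12.0
```

{"op": "move_arm", "data": {
  "deltas": [-0.017,-0.06,0,0,0,0,0.2,-0.034,-0.12,0,0,0,0,0.2,-0.034,-0.135,0.02,0,0,0,0.2,-0.034,-0.135,0.04,0,0,0,0.2,-0.034,-0.135,0.04,0,0,0,0.2,-0.034,-0.135,0.04,0,0,0,0.6,-0.034,-0.135,0.04,0,0,0,0.6,-0.034,-0.135,0.04,0,0,0,0.6,-0.034,-0.135,0,0,0,0,0.6,-0.034,-0.135,0,0,0,0,0.6]
}}

```text
t: 11.55
tool_pos: [0.5829, -0.1442, 0.0845]
orientation: [-0.089, 3.134, -0.004]
force: [0.5, -1.2, -0.4]
opening: 0.0557
gripper_force: 0.0
```

```bash
python3 -c "
from h import *
print(robot.read_state()['tool_pos'],plan(.4803,-.0152,.08,93.3))"
```

```text
[ 0.58293944 -0.14417982  0.08451963] [0.0952, 0.1346, 0.0035, -0.0027, 0.0068, -0.0011]
```

{"op": "move_arm", "data": {
  "deltas": [0.05,0.067,0,0,0,0,0.6,0.092,0.134,0,0,0,0,0.6,0.092,0.134,0,0,0,0,0.6,0.092,0.134,0,0,0,0,0.6,0.092,0.134,0,0,0,0,0.6,0.092,0.134,0,0,0,0,0.6,0.092,0.134,0,0,0,0,0.6]
}}

```text
t: 12.42
tool_pos: [0.4811, -0.0155, 0.0801]
orientation: [-0.086, 3.14, -0.0]
force: [-0.2, -1.0, -0.4]
opening: 0.0559
gripper_force: 0.0
```

```bash
python3 -c "
from h import *
print(robot.read_state()['tool_pos'],plan(.4803,-.0152,.0225,93.3))"
```

```text
[ 0.48109529 -0.01553528  0.0801319 ] [0.0008, 0.0004, 0.0576, -0.0001, 0.0, -0.0026]
```

{"op": "move_arm", "data": {
  "deltas": [0.001,0,0.03,0,0,0,0.6,0.001,0,0.05,0,0,0,0.6,0.001,0,0.0575,0,0,0,0.6,0.001,0,0.0575,0,0,0,0.2,0.001,0,0.0575,0,0,0,0.2,0.001,0,0.0575,0,0,0,0.2,0.001,0,0.0575,0,0,0,0.2,0.001,0,0.0575,0,0,0,0.2,0.001,0,0.045,0,0,0,0.2,0.001,0,0.02,0,0,0,0.2,0.001,0,0.0,0,0,0,0.2]
}}

```text
t: 13.8
tool_pos: [0.4796, -0.0148, 0.0815]
orientation: [-0.088, 3.14, 0.0]
force: [0.1, 0.5, -0.8]
opening: 0.0262
gripper_force: 12.0
```

{"op": "move_arm", "data": {
  "deltas": [-0.04,-0.04,0,0,0,0,0.2,-0.08,-0.08,0,0,0,0,0.2,-0.12,-0.12,0,0,0,0,0.2,-0.15,-0.15,0.02,0,0,0,0.2,-0.15,-0.15,0.04,0,0,0,0.2,-0.15,-0.15,0.04,0,0,0,0.2,-0.15,-0.15,0.04,0,0,0,0.6,-0.15,-0.15,0.04,0,0,0,0.6,-0.15,-0.15,0.04,0,0,0,0.6,-0.15,-0.15,0,0,0,0,0.6]
}}

```text
t: 15.05
tool_pos: [0.6349, -0.155, 0.077]
orientation: [0.088, -3.134, -0.004]
force: [-0.3, 0.7, -0.1]
opening: 0.0553
gripper_force: 0.0
```

{"op": "move_arm", "data": {
  "deltas": [0.04,0.03,0,0,0,0,0.6,0.08,0.06,0,0,0,0,0.6,0.13,0.095,0,0,0,0,0.6,0.17,0.125,0,0,0,0,0.6,0.207,0.15,0,0,0,0,0.6,0.207,0.15,0,0,0,0,0.6,0.207,0.15,0,0,0,0,0.6,0.207,0.15,0,0,0,0,0.6,0.207,0.15,0,0,0,0,0.6]
}}

```text
t: 16.18
tool_pos: [0.4234, -0.0185, 0.0803]
orientation: [-0.087, 3.14, -0.0]
force: [0.5, -1.1, -0.3]
opening: 0.0558
gripper_force: 0.0
```

```bash
python3 -c "
from h import *
print(robot.read_state()['tool_pos'],plan(.4231,-.0178,.0225,93.3))"
```

```text
[ 0.42342061 -0.01850365  0.08028721] [0.0003, 0.0007, 0.0578, -0.0001, 0.0001, -0.002]
```

{"op": "move_arm", "data": {
  "deltas": [0,0.0005,0.03,0,0,0,0.6,0,0.0005,0.05,0,0,0,0.6,0,0.0005,0.0578,0,0,0,0.6,0,0.0005,0.0578,0,0,0,0.2,0,0.0005,0.0578,0,0,0,0.2,0,0.0005,0.0578,0,0,0,0.2,0,0.0005,0.0578,0,0,0,0.2,0,0.0005,0.0578,0,0,0,0.2,0,0.0005,0.045,0,0,0,0.2,0,0.0005,0.02,0,0,0,0.2,0,0.0005,0.0,0,0,0,0.2]
}}

```text
t: 17.55
tool_pos: [0.4227, -0.0175, 0.0815]
orientation: [-0.088, 3.14, -0.0]
force: [-0.2, -0.1, -0.8]
opening: 0.0263
gripper_force: 12.0
```

{"op": "move_arm", "data": {
  "deltas": [-0.04,-0.04,0,0,0,0,0.2,-0.08,-0.09,0,0,0,0,0.2,-0.12,-0.14,0,0,0,0,0.2,-0.165,-0.193,0.01,0,0,0,0.2,-0.165,-0.193,0.03,0,0,0,0.2,-0.165,-0.193,0.04,0,0,0,0.2,-0.165,-0.193,0.04,0,0,0,0.2,-0.165,-0.193,0.04,0,0,0,0.6,-0.165,-0.193,0.04,0,0,0,0.6,-0.165,-0.193,0.04,0,0,0,0.6,-0.165,-0.193,0,0,0,0,0.6,-0.165,-0.193,0,0,0,0,0.6]
}}

```text
t: 19.05
tool_pos: [0.601, -0.202, 0.0846]
orientation: [-0.088, 3.134, -0.005]
force: [0.8, -0.6, 1.7]
opening: 0.0559
gripper_force: 0.0
```

{"op": "move_arm", "data": {
  "deltas": [0.312,0.64,-0.14,0,0,0,0.6,0.312,0.64,-0.14,0,0,0,0.6,0.312,0.64,-0.14,0,0,0,0.6,0.312,0.64,-0.14,0,0,0,0.6,0.312,0.64,-0.14,0,0,0,0.6,0.312,0.64,-0.14,0,0,0,0.6,0.312,0.64,-0.14,0,0,0,0.6,0.312,0.64,-0.14,0,0,0,0.6,0.312,0.64,-0.14,0,0,0,0.6,0.312,0.64,-0.14,0,0,0,0.6,0.312,0.64,-0.14,0,0,0,0.6,0.312,0.64,-0.14,0,0,0,0.6]
}}

```text
t: 20.55
tool_pos: [0.249, 0.4227, 0.2205]
orientation: [-0.092, 3.14, 0.001]
force: [0.7, -0.1, 0.1]
opening: 0.0557
gripper_force: 0.0
```

Run:
```python
from h import *
p,P,h=snap("top","top3")
cv2.imwrite('pics/t3c.png',cv2.resize(p[130:330,220:500],None,fx=2.8,fy=2.8,interpolation=cv2.INTER_CUBIC)[:,:,::-1])
for n,a in dict(red=(172,6),green=(45,80),yellow=(18,35)).items():
    for b in blobs(hue(h,*a),P,.011 if n!="yellow" else .035,.07):
        print(n,*b)
        if n=="green":
            print("  ",tops(P,b[2][:2]+np.array([.006,0]),.04))
print("box walls",[b for b in blobs(P[...,2]<1,P,.004,.015,300) ])
print("knuckle",tops(P,(.589,-.009),.02,.015,.03))
s=robot.read_state();print(s["tool_pos"])
```

```text
red [426.4 153.7] 184 [ 0.6291 -0.1537  0.0216] [0.0186 0.0218 0.0244] [ 629.6 -154.1] [35.8 26.6] 0.6
red [445.9 170.3] 196 [ 0.5902 -0.1984  0.0213] [0.0177 0.0215 0.0243] [ 590.9 -198.6] [37.1 27.3] 4.8
red [420.9 178.6] 186 [ 0.5709 -0.1399  0.0218] [0.0187 0.0218 0.0245] [ 571.2 -140.6] [36.4 27.5] 3.1
red [454.3 222.1] 73 [ 0.4697 -0.2072  0.0489] [0.038  0.0498 0.0526] [ 469.9 -209.2] [18.2 27.6] 1.4
green [274.7 176.9] 163 [0.5766 0.1996 0.0179] [0.0151 0.018  0.0208] [576.8 199.8] [24.9 34.7] 82.8
   (array([583.2, 199.8]), array([26.8, 47.6]), 82.2, np.float64(0.022))
green [275.  236.6] 165 [0.4379 0.1983 0.0178] [0.0151 0.0179 0.0207] [437.7 198.5] [33.6 25.4] 18.2
   (array([443.3, 201.3]), array([46.2, 26.8]), 18.7, np.float64(0.0219))
green [230.5 241.9] 172 [0.4261 0.3012 0.0178] [0.0143 0.0179 0.0207] [425.8 301.9] [26.2 32.5] 89.6
   (array([432.7, 302.2]), array([27.7, 46.9]), 87.7, np.float64(0.0227))
yellow [306.9 246.4] 34 [0.4164 0.1231 0.0461] [0.0395 0.0465 0.0498] [418.5 123. ] [28.7  4.6] 1.5
yellow [331.3 244.2] 33 [0.4213 0.0683 0.0469] [0.0437 0.0467 0.0
[... 465 characters left out ...]
64, 0.3965, 0.0094]), array([0.0065, 0.0094, 0.0125]), array([637.6, 399.4]), array([155.7,  79.8]), 4.6), (array([439.2, 165.7]), np.int32(1008), array([ 0.6033, -0.1871,  0.0063]), array([0.0042, 0.0056, 0.0116]), array([ 605.6, -175.1]), array([110.3, 131.3]), 78.9), (array([366.7, 218.3]), np.int32(882), array([ 0.4797, -0.0149,  0.0067]), array([0.0041, 0.0058, 0.0114]), array([479.9, -10.5]), array([205.3,  80.9]), 10.0), (array([361.5, 389.6]), np.int32(1687), array([0.0897, 0.0005, 0.0122]), array([0.0089, 0.0125, 0.0146]), array([91.2,  0. ]), array([ 47.6, 217.9]), 0.2)]
knuckle (array([589. ,  -8.3]), array([23.7, 23.6]), 0.2, np.float64(0.0262))
[0.2475103  0.42531489 0.22133952]
```

View pics/t3c.png

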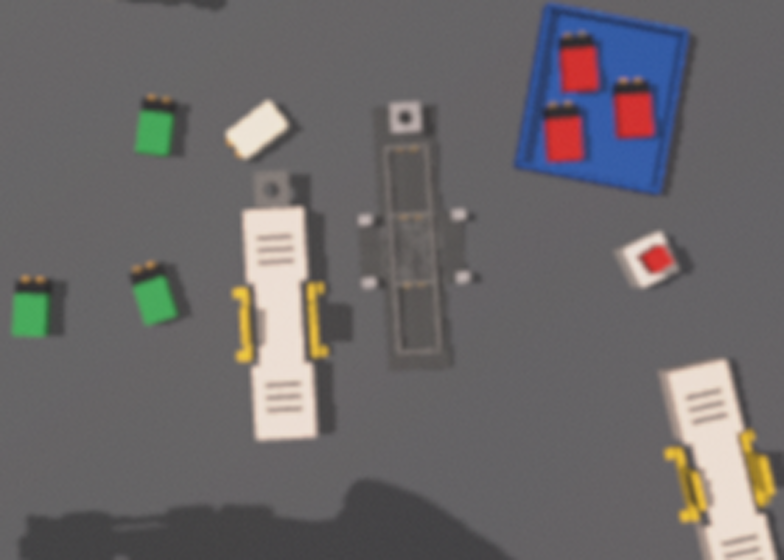

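```bash
python3 -c "
from h import *
print(plan(.4327,.3022,.08,87.4))"
```

```text
[-0.1776, -0.1344, 0.1408, 0.0036, -0.0004, 0.1046]
```

{"op": "move_arm", "data": {
  "deltas": [-0.045,-0.034,0.035,0,0,0.03,0.6,-0.09,-0.067,0.07,0,0,0.06,0.6,-0.135,-0.1,0.11,0,0,0.1,0.6,-0.178,-0.134,0.141,0.002,0,0.104,0.6,-0.178,-0.134,0.141,0.002,0,0.104,0.6,-0.178,-0.134,0.141,0.002,0,0.104,0.6,-0.178,-0.134,0.141,0.002,0,0.104,0.6]
}}

```text
t: 21.48
tool_pos: [0.4358, 0.2977, 0.0801]
orientation: [0.074, 3.14, -0.002]
force: [0.4, 0.3, 0.6]
opening: 0.0558
gripper_force: 0.0
```

```bash
python3 -c "
from h import *
print(robot.read_state()['tool_pos'],plan(.4327,.3022,.0195,87.4))"
```

```text
[0.43578678 0.29773369 0.08012101] [0.0034, 0.0044, 0.0606, -0.001, 0.001, -0.0016]
```

{"op": "move_arm", "data": {
  "deltas": [0.0034,0.0044,0.03,0,0,0,0.6,0.0034,0.0044,0.05,0,0,0,0.6,0.0034,0.0044,0.0606,0,0,0,0.6,0.0034,0.0044,0.0606,0,0,0,0.6,0.0034,0.0044,0.0606,0,0,0,0.2,0.0034,0.0044,0.0606,0,0,0,0.2,0.0034,0.0044,0.0606,0,0,0,0.2,0.0034,0.0044,0.0606,0,0,0,0.2,0.0034,0.0044,0.04,0,0,0,0.2,0.0034,0.0044,0.01,0,0,0,0.2,0.0034,0.0044,-0.01,0,0,0,0.2,0.0034,0.0044,-0.01,0,0,0,0.2]
}}

```text
t: 22.98
tool_pos: [0.4342, 0.302, 0.0909]
orientation: [0.075, 3.137, -0.0]
force: [0.2, -0.7, -0.2]
opening: 0.0264
gripper_force: 12.0
```

```bash
python3 -c "
from h import *
print(robot.read_state()['tool_pos'],plan(.4229,-.0183,.09,93.3))"
```

```text
[0.4341941  0.30197829 0.09090414] [-0.0041, -0.3205, 0.0009, -0.0002, 0.0032, -0.1055]
```

{"op": "move_arm", "data": {
  "deltas": [-0.001,-0.06,0,0,0,-0.03,0.2,-0.002,-0.12,0,0,0,-0.06,0.2,-0.003,-0.18,0,0,0,-0.09,0.2,-0.004,-0.24,0,0,0,-0.103,0.2,-0.004,-0.29,0,0,0,-0.103,0.2,-0.004,-0.3205,0,0,0,-0.103,0.2,-0.004,-0.3205,0,0,0,-0.103,0.2,-0.004,-0.3205,0,0,0,-0.103,0.2,-0.004,-0.3205,0,0,0,-0.103,0.2,-0.004,-0.3205,0,0,0,-0.103,0.2]
}}

```text
t: 24.22
tool_pos: [0.4215, -0.0182, 0.0896]
orientation: [0.089, -3.14, 0.003]
force: [0.8, -0.2, -0.8]
opening: 0.0261
gripper_force: 12.0
```

```bash
python3 -c "
from h import *
print(robot.read_state()['tool_pos'],plan(.4229,-.0183,.0235,93.3))"
```

```text
[ 0.42150451 -0.01820585  0.08958056] [-0.0014, -0.0001, 0.0661, -0.0018, -0.0004, -0.0009]
```

{"op": "move_arm", "data": {
  "deltas": [-0.0014,0,0.03,0,0,0,0.2,-0.0014,0,0.05,0,0,0,0.2,-0.0014,0,0.058,0,0,0,0.2,-0.0014,0,0.063,0,0,0,0.2,-0.0014,0,0.066,0,0,0,0.2,-0.0014,0,0.066,0,0,0,0.2,-0.0014,0,0.066,0,0,0,0.5,-0.0014,0,0.066,0,0,0,0.5,-0.0014,0,0.066,0,0,0,0.5,-0.0014,0,0.04,0,0,0,0.5,-0.0014,0,0,0,0,0,0.5,-0.0014,0,0,0,0,0,0.5]
}}

```text
t: 25.72
tool_pos: [0.4257, -0.0194, 0.0932]
orientation: [-0.087, 3.134, -0.005]
force: [0.6, 0.1, -0.1]
opening: 0.0465
gripper_force: 0.0
```

Run:
```python
from h import *
p,P,h=snap("side")
for b in blobs(hue(h,45,80),P,.005,.05): print(*b)
p,P,h=snap("top")
for b in blobs(hue(h,45,80),P,.005,.05): print(*b, tops(P,b[2][:2]+np.array([.006,0]),.04))
print(robot.read_state()['tool_pos'],plan(.4435,.2013,.08,108.5))
```

```text
[324.2 178.5] 85 [0.5791 0.1936 0.0133] [0.0063 0.0144 0.0174] [579.  196.2] [29.5 30.4] 84.9
[272.1 231.7] 135 [ 0.4181 -0.0248  0.0168] [0.0077 0.0179 0.0212] [417.3 -22.2] [34.8 30.4] 3.5
[274.9 176.9] 171 [0.5766 0.1991 0.0175] [0.0139 0.0178 0.0207] [576.9 199.8] [25.2 35.1] 83.1 (array([583.2, 199.9]), array([26.9, 47.7]), 83.3, np.float64(0.0223))
[275.2 236.6] 171 [0.438  0.1979 0.0175] [0.0143 0.0179 0.0209] [437.6 198.7] [33.7 25.9] 18.4 (array([444.1, 201.5]), array([48. , 26.7]), 19.1, np.float64(0.0222))
[ 0.42321182 -0.0190247   0.08986188] [-0.0324, 0.2189, 0.0094, -0.0023, 0.0005, -0.2677]
```

{"op": "move_arm", "data": {
  "deltas": [-0.008,0.055,0,0,0,-0.07,0.6,-0.017,0.11,0,0,0,-0.14,0.6,-0.025,0.165,0,0,0,-0.21,0.6,-0.034,0.218,0,0,0,-0.267,0.6,-0.034,0.218,0,0,0,-0.267,0.6,-0.034,0.218,0.01,0,0,-0.267,0.6,-0.034,0.218,0.01,0,0,-0.267,0.6,-0.034,0.218,0.01,0,0,-0.267,0.6,-0.034,0.218,0.01,0,0,-0.267,0.6]
}}

```text
t: 26.95
tool_pos: [0.4451, 0.1999, 0.0795]
orientation: [-0.502, 3.101, -0.003]
force: [-0.4, -0.1, -0.2]
opening: 0.0556
gripper_force: 0.0
```

```bash
python3 -c "
from h import *
print(robot.read_state()['tool_pos'],plan(.444,.2014,.0195,108.7))"
```

```text
[0.44514985 0.19992973 0.0795275 ] [0.0006, 0.0019, 0.06, -0.0019, -0.0002, -0.0055]
```

{"op": "move_arm", "data": {
  "deltas": [0.0006,0.0019,0.03,0,0,0,0.6,0.0006,0.0019,0.05,0,0,0,0.6,0.0006,0.0019,0.06,0,0,0,0.6,0.0006,0.0019,0.06,0,0,0,0.6,0.0006,0.0019,0.06,0,0,0,0.2,0.0006,0.0019,0.06,0,0,0,0.2,0.0006,0.0019,0.06,0,0,0,0.2,0.0006,0.0019,0.06,0,0,0,0.2,0.0006,0.0019,0.04,0,0,0,0.2,0.0006,0.0019,0.01,0,0,0,0.2,0.0006,0.0019,-0.01,0,0,0,0.2,0.0006,0.0019,-0.01,0,0,0,0.2]
}}

```text
t: 28.45
tool_pos: [0.4451, 0.2027, 0.091]
orientation: [-0.503, 3.098, -0.002]
force: [0.3, 0.2, -0.6]
opening: 0.0264
gripper_force: 12.0
```

```bash
python3 -c "
from h import *
print(robot.read_state()['tool_pos'],plan(.4798,-.015,.09,93.3))"
```

```text
[0.44509312 0.20270305 0.09104148] [0.036, -0.2175, 0.0013, -0.0014, 0.0033, 0.2646]
```

{"op": "move_arm", "data": {
  "deltas": [0.009,-0.055,0,0,0,0.07,0.2,0.018,-0.11,0,0,0,0.14,0.2,0.027,-0.165,0,0,0,0.21,0.2,0.036,-0.2175,0,0,0,0.265,0.2,0.036,-0.2175,0,0,0,0.265,0.2,0.036,-0.2175,0,0,0,0.265,0.2,0.036,-0.2175,0,0,0,0.265,0.2,0.036,-0.2175,0,0,0,0.265,0.2,0.036,-0.2175,0,0,0,0.265,0.2]
}}

```text
t: 29.58
tool_pos: [0.4784, -0.0148, 0.0897]
orientation: [0.092, -3.14, 0.003]
force: [-0.4, -0.5, -0.8]
opening: 0.026
gripper_force: 12.0
```

```bash
python3 -c "
from h import *
print(robot.read_state()['tool_pos'],plan(.4798,-.015,.0235,93.3))"
```

```text
[ 0.47838257 -0.01477067  0.0897415 ] [-0.0014, -0.0002, 0.0662, -0.002, -0.0001, 0.0011]
```

{"op": "move_arm", "data": {
  "deltas": [-0.0014,0,0.03,0,0,0,0.2,-0.0014,0,0.05,0,0,0,0.2,-0.0014,0,0.058,0,0,0,0.2,-0.0014,0,0.063,0,0,0,0.2,-0.0014,0,0.066,0,0,0,0.2,-0.0014,0,0.066,0,0,0,0.2,-0.0014,0,0.066,0,0,0,0.5,-0.0014,0,0.066,0,0,0,0.5,-0.0014,0,0.066,0,0,0,0.5,-0.0014,0,0.04,0,0,0,0.5,-0.0014,0,0,0,0,0,0.5,-0.0014,0,0,0,0,0,0.5]
}}

```text
t: 31.08
tool_pos: [0.4827, -0.0158, 0.0935]
orientation: [-0.09, 3.134, -0.005]
force: [0.6, -0.2, -0.7]
opening: 0.0463
gripper_force: 0.0
```

Run:
```python
from h import *
p,P,h=snap("side")
for b in blobs(hue(h,45,80),P,.005,.05): print(*b)
p,P,h=snap("top")
for b in blobs(hue(h,45,80),P,.005,.05): print(*b, tops(P,b[2][:2]+np.array([.006,0]),.04))
print(robot.read_state()['tool_pos'],plan(.5832,.1999,.08,83.3))
```

```text
[323.9 178.3] 84 [0.5785 0.1937 0.0137] [0.0063 0.0147 0.0177] [579.  196.3] [28.3 30.1] 84.0
[293.4 229.2] 134 [ 0.4738 -0.0206  0.0167] [0.0087 0.0181 0.0213] [474.5 -16.6] [34.6 31.2] 6.4
[272.2 231.7] 134 [ 0.4181 -0.0245  0.0165] [0.0082 0.0178 0.0216] [418.4 -20.4] [33.4 31.3] 1.1
[274.9 176.9] 170 [0.5766 0.1992 0.0175] [0.0132 0.0178 0.0208] [577.  199.6] [25.  35.4] 82.3 (array([583.3, 199.6]), array([26.8, 47.8]), 83.2, np.float64(0.0217))
[368.8 249.2] 84 [ 0.4083 -0.018   0.021 ] [0.0185 0.0211 0.0237] [408.9 -19.5] [18.5 25.3] 0.1 (array([407.4, -21.4]), array([25.6, 32.4]), 0.4, np.float64(0.026))
[ 0.4801699  -0.01548768  0.09005586] [-0.1152, 0.2092, 0.0097, -0.0021, 0.0012, 0.1741]
```

{"op": "move_arm", "data": {
  "deltas": [-0.029,0.052,0,0,0,0.045,0.6,-0.058,0.104,0,0,0,0.09,0.6,-0.087,0.156,0,0,0,0.13,0.6,-0.1157,0.2085,0,0,0,0.174,0.6,-0.1157,0.2085,0,0,0,0.174,0.6,-0.1157,0.2085,0.01,0,0,0.174,0.6,-0.1157,0.2085,0.01,0,0,0.174,0.6,-0.1157,0.2085,0.01,0,0,0.174,0.6,-0.1157,0.2085,0.01,0,0,0.174,0.6]
}}

```text
t: 32.3
tool_pos: [0.5837, 0.1986, 0.0799]
orientation: [0.185, 3.135, -0.003]
force: [-0.3, -0.4, 0.3]
opening: 0.0559
gripper_force: 0.0
```

```bash
python3 -c "
from h import *
print(robot.read_state()['tool_pos'],plan(.5832,.1998,.0195,83.3))"
```

```text
[0.58365039 0.19860269 0.07988998] [0.0007, 0.0012, 0.0604, -0.0017, 0.001, -0.0009]
```

{"op": "move_arm", "data": {
  "deltas": [0.0007,0.0012,0.03,0,0,0,0.6,0.0007,0.0012,0.05,0,0,0,0.6,0.0007,0.0012,0.06,0,0,0,0.6,0.0007,0.0012,0.06,0,0,0,0.6,0.0007,0.0012,0.06,0,0,0,0.2,0.0007,0.0012,0.06,0,0,0,0.2,0.0007,0.0012,0.06,0,0,0,0.2,0.0007,0.0012,0.06,0,0,0,0.2,0.0007,0.0012,0.04,0,0,0,0.2,0.0007,0.0012,0.01,0,0,0,0.2,0.0007,0.0012,-0.01,0,0,0,0.2,0.0007,0.0012,-0.01,0,0,0,0.2]
}}

```text
t: 33.8
tool_pos: [0.5847, 0.2011, 0.0924]
orientation: [0.183, 3.131, -0.001]
force: [0.4, 0.4, -0.6]
opening: 0.026
gripper_force: 12.0
```

```bash
python3 -c "
from h import *
print(robot.read_state()['tool_pos'],plan(.5367,-.0117,.09,93.3))"
```

```text
[0.58474793 0.20111266 0.09241045] [0.0229, -0.217, 0.0023, -0.0006, 0.0049, -0.1744]
```

{"op": "move_arm", "data": {
  "deltas": [0.006,-0.055,0,0,0,-0.045,0.2,0.012,-0.11,0,0,0,-0.09,0.2,0.018,-0.165,0,0,0,-0.13,0.2,0.023,-0.217,0,0,0,-0.174,0.2,0.023,-0.217,0,0,0,-0.174,0.2,0.023,-0.217,0,0,0,-0.174,0.2,0.023,-0.217,0,0,0,-0.174,0.2,0.023,-0.217,0,0,0,-0.174,0.2,0.023,-0.217,0,0,0,-0.174,0.2]
}}

```text
t: 34.92
tool_pos: [0.5348, -0.0115, 0.0897]
orientation: [0.092, -3.14, 0.003]
force: [-0.7, 0.1, 0.5]
opening: 0.0264
gripper_force: 12.0
```

```bash
python3 -c "
from h import *
print(robot.read_state()['tool_pos'],plan(.5367,-.0117,.0235,93.3))"
```

```text
[ 0.5348083  -0.01149028  0.08967239] [-0.0019, -0.0002, 0.0662, -0.002, -0.0002, 0.0008]
```

{"op": "move_arm", "data": {
  "deltas": [-0.0018,0,0.03,0,0,0,0.2,-0.0018,0,0.05,0,0,0,0.2,-0.0018,0,0.058,0,0,0,0.2,-0.0018,0,0.063,0,0,0,0.2,-0.0018,0,0.066,0,0,0,0.2,-0.0018,0,0.066,0,0,0,0.2,-0.0018,0,0.066,0,0,0,0.5,-0.0018,0,0.066,0,0,0,0.5,-0.0018,0,0.066,0,0,0,0.5,-0.0018,0,0.04,0,0,0,0.5,-0.0018,0,0,0,0,0,0.5,-0.0018,0,0,0,0,0,0.5]
}}

```text
t: 36.42
tool_pos: [0.5394, -0.0125, 0.0938]
orientation: [-0.09, 3.133, -0.005]
force: [0.4, 0.2, 0.2]
opening: 0.0466
gripper_force: 0.0
```

{"op": "move_arm", "data": {
  "deltas": [0.261,0.447,-0.13,0,0,0,1,0.261,0.447,-0.13,0,0,0,1,0.261,0.447,-0.13,0,0,0,1,0.261,0.447,-0.13,0,0,0,1,0.261,0.447,-0.13,0,0,0,1,0.261,0.447,-0.13,0,0,0,1,0.261,0.447,-0.13,0,0,0,1,0.261,0.447,-0.13,0,0,0,1,0.261,0.447,-0.13,0,0,0,1,0.261,0.447,-0.13,0,0,0,1,0.261,0.447,-0.13,0,0,0,1,0.261,0.447,-0.13,0,0,0,1],
  "squeeze": 28
}}

```text
t: 37.92
tool_pos: [0.251, 0.4183, 0.2181]
orientation: [0.087, -3.14, 0.005]
force: [-0.2, -0.2, 0.3]
opening: 0.093
gripper_force: 0.0
```

Run:
```python
from h import *
p,P,h=snap("side")
for b in blobs(hue(h,45,80),P,.005,.05): print(*b)
p,P,h=snap("top")
cv2.imwrite('pics/t4c.png',cv2.resize(p[130:330,220:500],None,fx=2.8,fy=2.8,interpolation=cv2.INTER_CUBIC)[:,:,::-1])
for n,a in dict(green=(45,80),yellow=(18,35)).items():
    for b in blobs(hue(h,*a),P,.011 if n!="yellow" else .035,.07): print(n,*b)
print("cover",tops(P,(.42,.095),.13,.0235,.03),"ear",tops(P,(.53,.101),.022,.02,.032))
print("knuckle",tops(P,(.589,-.009),.02,.015,.03))
print(robot.read_state()['tool_pos'],plan(.42,.0955,.13,93.4))
```

```text
[315.4 226.9] 132 [ 0.532  -0.0178  0.0167] [0.0085 0.018  0.0213] [531.9 -14.9] [34.4 31. ] 4.6
[293.5 229.3] 136 [ 0.474  -0.0209  0.0164] [0.0077 0.0179 0.0208] [474.  -16.7] [33.5 32.1] 4.6
[272.2 231.7] 133 [ 0.4182 -0.0246  0.0167] [0.009  0.018  0.0206] [417.8 -19. ] [33.5 34.1] 3.2
green [365.7 196.1] 168 [ 0.5308 -0.0117  0.0209] [0.0181 0.021  0.0238] [530.2 -11.4] [34.5 25.7] 0.3
green [367.4 221.1] 168 [ 0.4729 -0.0153  0.0209] [0.018  0.021  0.0236] [473.2 -15.4] [25.8 32.4] 89.8
green [369.1 245.8] 166 [ 0.4162 -0.0188  0.0209] [0.0182 0.0209 0.0237] [416.4 -18.5] [33.8 25.9] 5.7
yellow [331.3 244.2] 33 [0.4213 0.0683 0.0477] [0.0447 0.0476 0.0502] [420.6  68.1] [29.4  5.1] 5.0
yellow [306.9 246.6] 34 [0.4162 0.1231 0.0465] [0.0396 0.0472 0.0503] [417.5 122.8] [26.8  4.5] 0.5
yellow [492.3 299.2] 59 [ 0.2981 -0.2896  0.0446] [0.0356 0.0457 0.0511] [ 298.2 -290.4] [30.1  6.7] 11.5
yellow [468.2 304.4] 56 [ 0.2868 -0.2357  0.0449] [0.0376 0.0456 0.0495] [ 286.7 -236.4] [30.3  6.8] 13.0
cover (array([438.3,  46.4]), array([217.6, 151.4]), 3.9, np.float64(0.03)) ear (array([526.4, 103.1]), array([27.7, 32.8]), 90.0, np.float64(0.032))
knuckle (array([589.3,  -8.4]), array([23.7, 24.3]), 89.3, np.float64(0.0251))
[0.25100561 0.41858089 0.21846496] [-0.1508, -0.3317, 0.0893, -0.0026, -0.0004, -0.0038]
```

View pics/t4c.png

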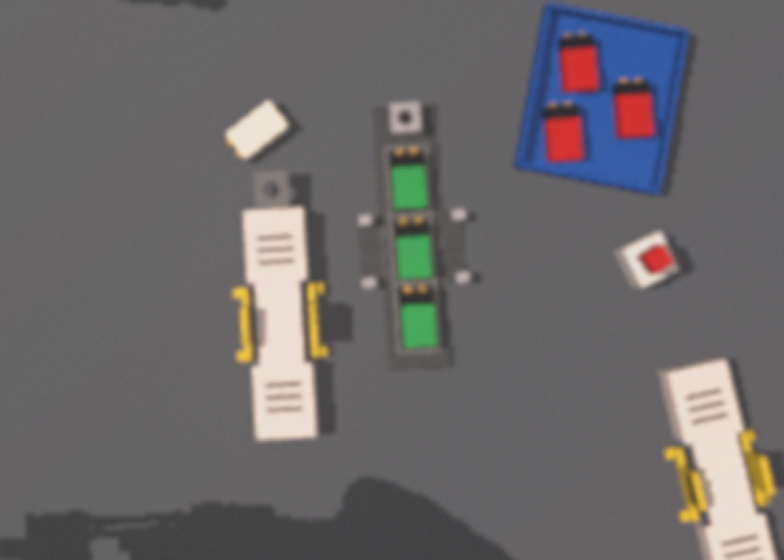

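{"op": "move_arm", "data": {
  "deltas": [-0.151,-0.332,0.09,-0.002,0,0,1,-0.151,-0.332,0.09,-0.002,0,0,1,-0.151,-0.332,0.09,-0.002,0,0,1,-0.151,-0.332,0.09,-0.002,0,0,1,-0.151,-0.332,0.09,-0.002,0,0,1,-0.151,-0.332,0.09,-0.002,0,0,1,-0.151,-0.332,0.09,-0.002,0,0,1,-0.151,-0.332,0.09,-0.002,0,0,1,-0.151,-0.332,0.09,-0.002,0,0,1,-0.151,-0.332,0.09,-0.002,0,0,1]
}}

```text
t: 39.28
tool_pos: [0.42, 0.0976, 0.1299]
orientation: [-0.093, 3.14, 0.0]
force: [0.7, -0.5, -0.2]
opening: 0.0931
gripper_force: 0.0
```

```bash
python3 -c "
from h import *
print(robot.read_state()['tool_pos'],plan(.4203,.0954,.0445,93.4))"
```

```text
[0.41997479 0.09764788 0.1299239 ] [-0.0001, -0.0023, 0.0854, 0.0002, 0.0006, 0.0002]
```

{"op": "move_arm", "data": {
  "deltas": [0,-0.0023,0.04,0,0,0,1,0,-0.0023,0.07,0,0,0,1,0,-0.0023,0.0852,0,0,0,1,0,-0.0023,0.0852,0,0,0,1,0,-0.0023,0.0852,0,0,0,0.45,0,-0.0023,0.0852,0,0,0,0.45,0,-0.0023,0.0852,0,0,0,0.45,0,-0.0023,0.0852,0,0,0,0.45,0,-0.0023,0.0852,0,0,0,0.45,0,-0.0023,0.0852,0,0,0,0.45,0,-0.0023,0.0852,0,0,0,0.45,0,-0.0023,0.0852,0,0,0,0.45],
  "squeeze": 28
}}

```text
t: 40.78
tool_pos: [0.4208, 0.0943, 0.0453]
orientation: [-0.09, 3.14, 0.0]
force: [-3.9, 0.6, 10.4]
opening: 0.0456
gripper_force: 28.1
```

{"op": "move_arm", "data": {
  "deltas": [0,0,-0.02,0,0,0,0.45,0,0,-0.05,0,0,0,0.45,0,0,-0.075,0,0,0,0.45,0,0,-0.075,0,0,0,0.45,0,0,-0.075,0,0,0,0.45,0,0,-0.075,0,0,0,0.45]
}}

```text
t: 41.52
tool_pos: [0.4192, 0.0941, 0.1177]
orientation: [0.09, -3.138, 0.0]
force: [-1.1, 0.3, -1.7]
opening: 0.0457
gripper_force: 28.0
```

```bash
python3 -c "
from h import *
print(robot.read_state()['tool_pos'],plan(.4806,-.0153,.12,93.3))"
```

```text
[0.41915139 0.09406258 0.11769519] [-0.0551, -0.1127, -0.0024, -0.0001, -0.0028, -0.0004]
```

{"op": "move_arm", "data": {
  "deltas": [-0.018,-0.037,0,0,-0.001,0,0.45,-0.036,-0.075,0,0,-0.002,0,0.45,-0.055,-0.1127,0,0,-0.003,0,0.45,-0.055,-0.1127,0,0,-0.003,0,0.45,-0.055,-0.1127,0.02,0,-0.003,0,0.45,-0.055,-0.1127,0.03,0,-0.003,0,0.45,-0.055,-0.1127,0.03,0,-0.003,0,0.45,-0.055,-0.1127,0.03,0,-0.003,0,0.45,-0.055,-0.1127,0.03,0,-0.003,0,0.45]
}}

```text
t: 42.65
tool_pos: [0.4821, -0.0151, 0.0901]
orientation: [-0.09, 3.136, -0.0]
force: [-0.5, -1.6, -1.5]
opening: 0.0455
gripper_force: 28.0
```

Run:
```python
from h import *
p,P,h=snap("side")
print(blobs((h[...,1]<60)&(h[...,2]>150),P,.05,.09,40))
p,P,h=snap("top")
a=(np.abs(P[...,0]-.59)<.035)&(np.abs(P[...,1]+.009)<.03)
print("ear",tops(P,(.589,-.009),.024,.05,.08))
s=robot.read_state();z=s["tool_pos"][2]
print(s["tool_pos"],plan(.4806,-.0153,.0485,93.3))
```

```text
[(array([372.5, 153. ]), np.int32(435), array([0.7295, 0.2325, 0.0692]), array([0.0523, 0.0697, 0.084 ]), array([731.5, 225.5]), array([107.7,  74.9]), 84.2), (array([320.4, 210.2]), np.int32(400), array([ 0.5454, -0.0129,  0.07  ]), array([0.0676, 0.0701, 0.0726]), array([550.4, -10.9]), array([108.1,  52.7]), 4.9), (array([274. , 216.9]), np.int32(460), array([ 0.426 , -0.0238,  0.0673]), array([0.0538, 0.0692, 0.0719]), array([433.1, -19.3]), array([85.5, 52.8]), 1.0), (array([321.9, 219.9]), np.int32(84), array([ 0.5469, -0.0361,  0.0572]), array([0.0506, 0.0576, 0.0636]), array([548.5, -36.3]), array([54.7,  7.9]), 0.9)]
ear (array([592.6,  -7.6]), array([24.8, 28. ]), 3.5, np.float64(0.0758))
[ 0.48201763 -0.01515372  0.08994743] [0.0016, -0.0001, 0.0414, -0.0002, 0.0039, -0.0003]
```

{"op": "move_arm", "data": {
  "deltas": [0.0016,0,0.01,0,0.004,0,0.45,0.0016,0,0.018,0,0.004,0,0.45,0.0016,0,0.024,0,0.004,0,0.45,0.0016,0,0.03,0,0.004,0,0.45,0.0016,0,0.035,0,0.004,0,0.45,0.0016,0,0.039,0,0.004,0,0.45,0.0016,0,0.0415,0,0.004,0,0.45,0.0016,0,0.0415,0,0.004,0,0.45,0.0016,0,0.0415,0,0.004,0,0.45]
}}

```text
t: 43.88
tool_pos: [0.4803, -0.0153, 0.0484]
orientation: [0.09, -3.14, 0.0]
force: [-3.3, 0.1, 5.9]
opening: 0.0459
gripper_force: 28.0
```

Run:
```python
from h import *
p,P,h=snap("side")
for b in blobs((h[...,1]<60)&(h[...,2]>150),P,.02,.045,100): print(*b)
print(robot.read_state()["tool_pos"])
cv2.imwrite('pics/s5c.png',cv2.resize(p[180:270,240:370],None,fx=5,fy=5,interpolation=cv2.INTER_CUBIC)[:,:,::-1])
```

```text
[180.9 105. ] 963 [0.1046 0.6562 0.0361] [0.0278 0.0367 0.0401] [103.3 665.1] [132.  203.3] 17.9
[372.3 168.7] 132 [0.7261 0.203  0.0321] [0.021  0.033  0.0438] [719.4 204.4] [74.3 27.5] 24.2
[319.9 222.4] 383 [ 0.5444 -0.014   0.0284] [0.0256 0.0283 0.031 ] [550.  -11.4] [107.5  51.6] 6.6
[274.3 227.2] 370 [ 0.4246 -0.0202  0.0281] [0.0254 0.0282 0.0308] [431.2 -19.7] [86.5 54.5] 2.9
[215.8 310.2] 1242 [ 0.291  -0.2663  0.0251] [0.0226 0.0251 0.0276] [ 293.1 -265.5] [185.8  52.3] 12.6
[ 0.48033398 -0.01528989  0.04837116]
```

View pics/s5c.png

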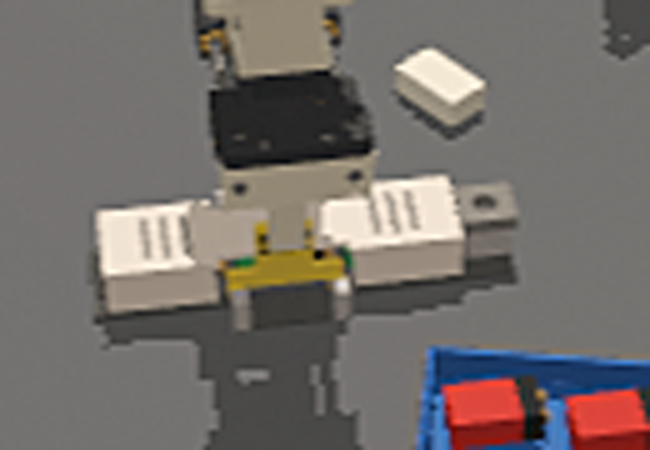

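{"op": "move_arm", "data": {
  "deltas": [0,0,0,0,0,0,0.8,0,0,0,0,0,0,0.8,0,0,0,0,0,0,0.8,0,0,0,0,0,0,0.8,0,0,-0.02,0,0,0,0.8,0,0,-0.05,0,0,0,0.8,0,0,-0.08,0,0,0,0.8,0,0,-0.08,0,0,0,0.8,0,0,-0.08,0,0,0,0.8]
}}

```text
t: 45.05
tool_pos: [0.4799, -0.0152, 0.1271]
orientation: [0.09, -3.139, -0.0]
force: [0.1, -0.7, -0.5]
opening: 0.0745
gripper_force: 0.0
```

Run:
```python
from h import *
for c in("top","side"):
    p,P,h=snap(c,c+"6")
    for zz in(.03,.044): print([b[2:] for b in blobs(hue(h,172,8,90,40),P,zz,.07)])
    m=hue(h,18,35)
    for b in blobs(m,P,.025,.07): print("y",*b)
    if c=="top": print("pin",tops(P,(.471,-.208),.02,.044,.054),"stand",tops(P,(.471,-.207),.035,.022,.036))
print(robot.read_state()["tool_pos"],plan(.4705,-.208,.13,115))
```

```text
[(array([ 0.7417, -0.1089,  0.0443]), array([0.0329, 0.0424, 0.056 ]), array([ 741.5, -108.8]), array([11.7,  1.2]), 7.4), (array([ 0.7208, -0.1814,  0.0536]), array([0.0464, 0.0558, 0.0592]), array([ 720.2, -182.5]), array([8.7, 4.7]), 66.4), (array([ 0.7186, -0.1659,  0.0542]), array([0.0486, 0.0552, 0.0585]), array([ 719. , -166.5]), array([ 2. , 17.5]), 5.8), (array([ 0.7213, -0.1948,  0.0523]), array([0.0421, 0.0525, 0.0597]), array([ 721.6, -193.8]), array([15.5,  2.1]), 85.0), (array([ 0.7159, -0.1309,  0.0541]), array([0.0492, 0.0552, 0.0589]), array([ 715.9, -130.7]), array([1.7, 9.2]), 12.0)]
[(array([ 0.7208, -0.1814,  0.0536]), array([0.0464, 0.0558, 0.0592]), array([ 720.2, -182.5]), array([8.7, 4.7]), 66.4), (array([ 0.7186, -0.1659,  0.0542]), array([0.0486, 0.0552, 0.0585]), array([ 719. , -166.5]), array([ 2. , 17.5]), 5.8), (array([ 0.7213, -0.1946,  0.0537]), array([0.0488, 0.0526, 0.0597]), array([ 721.6, -193.8]), array([15.5,  2.1]), 85.0), (array([ 0.7159, -0.1309,  0.0541]), array([0.0492, 0.0552, 0.0589]), array([ 715.9, -130.7]), array([1.7, 9.2]), 12.0)]
y [491.5 298.7] 78 [ 0.2985 -0.2891  0.0415] [0.029  0.044  0.0496] [ 298.5 -290.1] [30.7  5.9] 10.7
y [468.9 306.1] 39 [ 0.2832 -0.2372  0.0454] [0.0382 0.0463 0.0488] [ 285.4 -237.2] [27.9  6.3] 10.0Traceback (most recent call last):
  File "<stdin>", line 7, in <module>
  File "h.py", line 36, in tops
    X=P[m];q=cv2.minAreaRect(np.float32(X[:,:2]*1000));return np.round(q[0],1),np.round(q[1],1),round(q[2],1),X[:,2].max().round(4)
                                                                                                              ~~~~~~~~~~^^
    return umr_maximum(a, axis, None, out, keepdims, initial, where)
ValueError: zero-size array to reduction operation maximum which has no identity
```

{"op": "move_arm", "data": {
  "deltas": [0.205,0.448,-0.09,0,0,0,0.8,0.205,0.448,-0.09,0,0,0,0.8,0.205,0.448,-0.09,0,0,0,0.8,0.205,0.448,-0.09,0,0,0,0.8,0.205,0.448,-0.09,0,0,0,0.8,0.205,0.448,-0.09,0,0,0,0.8,0.205,0.448,-0.09,0,0,0,0.8,0.205,0.448,-0.09,0,0,0,0.8,0.205,0.448,-0.09,0,0,0,0.8,0.205,0.448,-0.09,0,0,0,0.8,0.205,0.448,-0.09,0,0,0,0.8]
}}

```text
t: 46.48
tool_pos: [0.2506, 0.4189, 0.217]
orientation: [0.087, -3.138, 0.003]
force: [0.3, -0.7, 0.3]
opening: 0.0738
gripper_force: 0.0
```

Run:
```python
from h import *
for c in("top","side"):
    p,P,h=snap(c,c+"7")
    for zz in(.03,.044): print([b[2:] for b in blobs(hue(h,172,8,90,40),P,zz,.07) if b[2][0]<.55])
    for b in blobs(hue(h,18,35),P,.035,.07): print("y",*b)
    if c=="top":
        print("pin",tops(P,(.471,-.208),.02,.044,.054),"stand",tops(P,(.471,-.207),.035,.022,.036)); print("ear",tops(P,(.589,-.009),.026,.024,.036))
        T=p
        w=(h[...,1]<60)&(h[...,2]>150)
        for b in blobs(w,P,.024,.04,400): print("white",*b)
    else: S=p
a=cv2.resize(T[150:270,330:470],None,fx=4,fy=4,interpolation=cv2.INTER_CUBIC);b=cv2.resize(S[190:310,240:360],None,fx=4,fy=4,interpolation=cv2.INTER_CUBIC)
cv2.imwrite("pics/c7.png",cv2.resize(np.hstack([a[:480],b[:480]]),None,fx=.76,fy=.76)[:,:,::-1])
print(robot.read_state()["tool_pos"],plan(.4705,-.208,.13,115))
```

```text
[(array([ 0.4696, -0.2074,  0.0483]), array([0.0312, 0.0499, 0.0526]), array([ 470.1, -210.8]), array([21.3, 26.3]), 26.7)]
[(array([ 0.4697, -0.2067,  0.0502]), array([0.0472, 0.0503, 0.0526]), array([ 469.8, -206.9]), array([17.9, 19.4]), 31.3)]
y [380.  217.6] 43 [ 0.4803 -0.0412  0.0484] [0.0389 0.0493 0.0529] [480.7 -41.6] [29.4  6.2] 5.9
y [355.5 218.9] 37 [0.4776 0.014  0.0491] [0.0389 0.0503 0.053 ] [477.6  13.7] [27.7  5.6] 7.2
y [492.2 298.8] 59 [ 0.299  -0.2894  0.0449] [0.0376 0.0463 0.0504] [ 298.2 -290.1] [30.1  6.5] 10.9
y [468.2 304.4] 57 [ 0.2868 -0.2356  0.0452] [0.0374 0.0465 0.0502] [ 286.7 -236.3] [29.   6.3] 13.7
pin (array([ 469.8, -206.9]), array([17.9, 19.4]), 31.3, np.float64(0.0538)) stand (array([ 469.9, -207.2]), array([34.9, 35. ]), 26.8, np.float64(0.036))
ear (array([583.4, -10.9]), array([34.6, 37.6]), 89.4, np.float64(0.0358))
white [367.3 218.5] 1570 [ 0.4791 -0.0142  0.0304] [0.0276 0.0305 0.0332] [480.  -14.1] [187.6  48.6] 3.3
white [478.1 301.3] 1617 [ 0.2907 -0.2638  0.0277] [0.025  0.0276 0.0305] [ 290.8 -264. ] [189.2  50.4] 12.8
[(array([ 0.4706, -0.2124,  0.0436]), array([0.0314, 0.0465, 0.0504]), array([ 470.7, -209.4]), array([19. , 22.8]), 28.6)]
[(array([ 0.4709, -0.2105,  0.0479]), array([0.0444, 0.0482, 0.0508]), array([ 471.3, -209.4]), array([18.9, 22. ]), 33.5)]
y [294.2 213.7] 59 [0.4786 0.0099 0.0436] [0.0356 0.0446 0.0495] [479.5  10.2] [30.2 13.5] 4.9
y [296.5 227.9] 48 [ 0.481  -0.0453  0.0438] [0.0357 0.0446 0.0498] [482.1 -45.2] [26.1  9.5] 7.4
y [214.1 295.5] 63 [ 0.2873 -0.2397  0.0418] [0.0358 0.0424 0.0462] [ 286.7 -238.5] [28.   8.8] 19.5
y [217.8 315.3] 61 [ 0.2988 -0.2938  0.0428] [0.0364 0.0436 0.0478] [ 299.1 -293.3] [28.3  9.9] 6.6
[0.25079012 0.41912758 0.21758806] [-0.185, -0.6382, 0.0878, -0.0004, -0.0015, -0.3813]
```

View pics/c7.png

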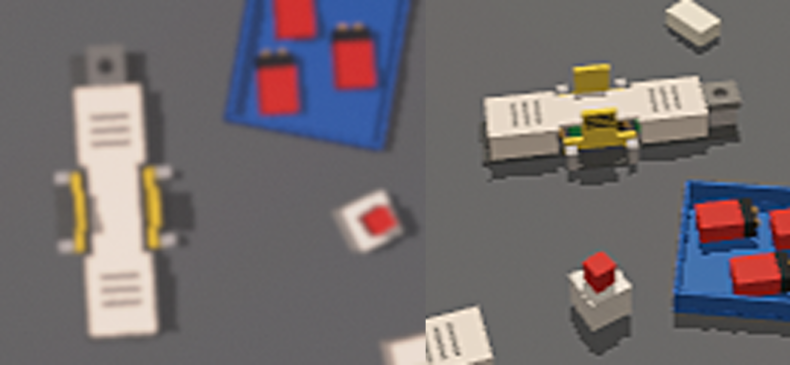

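{"op": "move_arm", "data": {
  "deltas": [-0.185,-0.638,0.088,0,0,-0.449,0.6,-0.185,-0.638,0.088,0,0,-0.449,0.6,-0.185,-0.638,0.088,0,0,-0.449,0.6,-0.185,-0.638,0.088,0,0,-0.449,0.6,-0.185,-0.638,0.088,0,0,-0.449,0.6,-0.185,-0.638,0.088,0,0,-0.449,0.6,-0.185,-0.638,0.088,0,0,-0.449,0.6,-0.185,-0.638,0.088,0,0,-0.449,0.6,-0.185,-0.638,0.088,0,0,-0.449,0.6,-0.185,-0.638,0.088,0,0,-0.449,0.6,-0.185,-0.638,0.088,0,0,-0.449,0.6,-0.185,-0.638,0.088,0,0,-0.449,0.6]
}}

```text
t: 48.08
tool_pos: [0.4701, -0.2101, 0.1283]
orientation: [0.777, -3.041, -0.002]
force: [-0.4, 0.4, 0.1]
opening: 0.0558
gripper_force: 0.0
```

{"op": "move_arm", "data": {
  "deltas": [0,0,0,0,0,0,0.6,0,0,0,0,0,0,0.6,0,0,0,0,0,0,0.6],
  "squeeze": 20
}}

```text
t: 48.45
tool_pos: [0.4713, -0.2053, 0.1305]
orientation: [0.789, -3.041, 0.001]
force: [0.6, 0.1, 0.1]
opening: 0.0556
gripper_force: 0.0
```

```bash
python3 -c "
from h import *
print(robot.read_state()['tool_pos'],plan(.4702,-.2077,.045,119))"
```

```text
[ 0.47125161 -0.20529268  0.13052635] [0.0021, -0.0015, 0.0855, -0.0005, -0.0003, 0.0013]
```

{"op": "move_arm", "data": {
  "deltas": [0.0021,-0.0015,0.04,0,0,0,0.6,0.0021,-0.0015,0.07,0,0,0,0.6,0.0021,-0.0015,0.0855,0,0,0,0.6,0.0021,-0.0015,0.0855,0,0,0,0.6,0.0021,-0.0015,0.0855,0,0,0,0.1,0.0021,-0.0015,0.0855,0,0,0,0.1,0.0021,-0.0015,0.0855,0,0,0,0.1,0.0021,-0.0015,0.0855,0,0,0,0.1,0.0021,-0.0015,0.0855,0,0,0,0.1,0.0021,-0.0015,0.0855,0,0,0,0.1,0.0021,-0.0015,0.0855,0,0,0,0.1]
}}

```text
t: 49.82
tool_pos: [0.4701, -0.2086, 0.0447]
orientation: [0.786, -3.041, 0.0]
force: [-0.6, -0.1, 3.7]
opening: 0.0177
gripper_force: 19.5
```

```bash
python3 -c "
from h import *
print(robot.read_state()['tool_pos'])"
```

```text
[ 0.47009538 -0.20856777  0.04465294]
```

{"op": "move_arm", "data": {
  "deltas": [0,0,-0.015,0,0,0,0.1,0,0,-0.03,0,0,0,0.1,0,0,-0.05,0,0,0,0.1,0,0,-0.08,0,0,0,0.1,0,0,-0.08,0,0,0,0.1,0,0,-0.08,0,0,0,0.1,0,0,-0.08,0,0,0,0.1]
}}

```text
t: 50.7
tool_pos: [0.4692, -0.208, 0.1231]
orientation: [0.786, -3.039, -0.003]
force: [-0.3, -0.0, -0.5]
opening: 0.0179
gripper_force: 19.9
```

Run:
```python
from h import *
p,P,h=snap("side")
q=cv2.resize(p[190:310,240:360],None,fx=4,fy=4,interpolation=cv2.INTER_CUBIC)
cv2.imwrite("pics/c8.png",q[:,:,::-1])
print(robot.read_state()['tool_pos'],plan(.5888,-.0082,.1,119))
```

```text
[ 0.4692006  -0.20795611  0.12307217] [-0.2015, 0.1167, 0.0229, 0.0024, -0.0022, 0.0001]
```

View pics/c8.png

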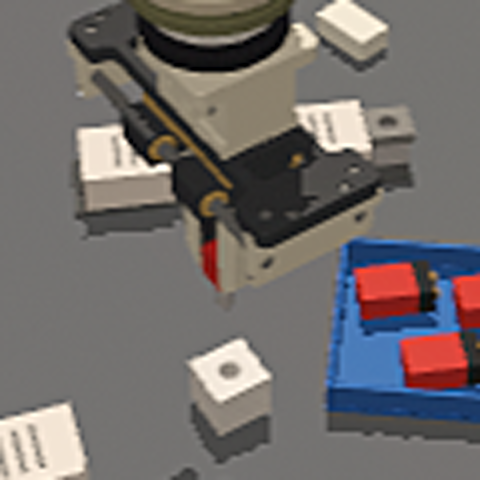

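{"op": "move_arm", "data": {
  "deltas": [-0.05,0.029,0,0,0,0,0.1,-0.1,0.058,0,0,0,0,0.1,-0.15,0.087,0,0,0,0,0.1,-0.2015,0.1167,0,0.002,-0.002,0,0.1,-0.2015,0.1167,0,0.002,-0.002,0,0.1,-0.2015,0.1167,0.02,0.002,-0.002,0,0.1,-0.2015,0.1167,0.035,0.002,-0.002,0,0.1,-0.2015,0.1167,0.035,0.002,-0.002,0,0.1,-0.2015,0.1167,0.035,0.002,-0.002,0,0.1,-0.2015,0.1167,0.035,0.002,-0.002,0,0.1]
}}

```text
t: 52.0
tool_pos: [0.5901, -0.0091, 0.09]
orientation: [-0.785, 3.039, -0.003]
force: [-0.6, -0.3, -0.2]
opening: 0.0177
gripper_force: 19.9
```

Run:
```python
from h import *
p,P,h=snap("side")
x0,y0=285,180
s=robot.read_state()
for X in ((*s["tool_pos"][:2],s["tool_pos"][2]-.041),(.5888,-.0082,.03),(.5888,-.0082,.056)): print(proj("side",X))
q=cv2.resize(p[y0:y0+75,x0:x0+100],None,fx=8,fy=8,interpolation=cv2.INTER_CUBIC)
cv2.imwrite("pics/c9.png",q[:,:,::-1])
print(s['tool_pos'],plan(.5888,-.0082,.08,119))
```

```text
[337.22398035 214.08304713]
[336.46522261 219.30286549]
[336.74889768 211.9209707 ]
[ 0.59014496 -0.00901376  0.09006101] [0.0008, 0.0014, 0.0101, -0.0023, 0.0022, -0.0004]
```

View pics/c9.png

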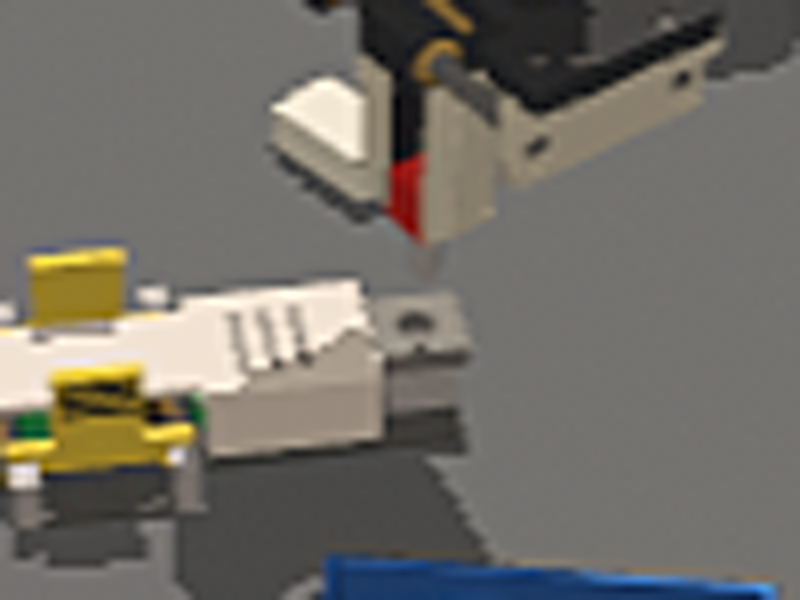

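{"op": "move_arm", "data": {
  "deltas": [0.0009,0.0007,0,-0.002,0.002,0,0.1,0.0009,0.0007,0.01,-0.002,0.002,0,0.1,0.0009,0.0007,0.016,-0.002,0.002,0,0.1,0.0009,0.0007,0.02,-0.002,0.002,0,0.1,0.0009,0.0007,0.023,-0.002,0.002,0,0.1,0.0009,0.0007,0.026,-0.002,0.002,0,0.1,0.0009,0.0007,0.026,-0.002,0.002,0,0.1,0.0009,0.0007,0.026,-0.002,0.002,0,0.1]
}}

```text
t: 53.05
tool_pos: [0.5886, -0.0086, 0.0634]
orientation: [0.786, -3.041, -0.0]
force: [-0.7, -0.2, -0.8]
opening: 0.018
gripper_force: 19.9
```

{"op": "move_arm", "data": {
  "deltas": [0,0,0.003,0,0,0,0.1,0,0,0.006,0,0,0,0.1,0,0,0.009,0,0,0,0.1,0,0,0.012,0,0,0,0.1,0,0,0.012,0,0,0,0.1]
}}

```text
t: 53.68
tool_pos: [0.5885, -0.0088, 0.0508]
orientation: [0.786, -3.04, 0.0]
force: [1.4, -2.7, -2.7]
opening: 0.0179
gripper_force: 19.9
```

{"op": "move_arm", "data": {
  "deltas": [0,0,0.002,0,0,0,0.1,0,0,0.004,0,0,0,0.1,0,0,0.006,0,0,0,0.1,0,0,0.006,0,0,0,0.1]
}}

```text
t: 54.18
tool_pos: [0.5886, -0.0088, 0.0451]
orientation: [0.786, -3.041, 0.0]
force: [0.8, -5.4, -0.0]
opening: 0.0178
gripper_force: 19.9
```

{"op": "move_arm", "data": {
  "deltas": [0,0,0,0,0,0,0.5,0,0,0,0,0,0,0.5,0,0,0,0,0,0,0.5,0,0,0,0,0,0,0.5,0,0,-0.03,0,0,0,0.5,0,0,-0.06,0,0,0,0.5,0,0,-0.085,0,0,0,0.5,0,0,-0.085,0,0,0,0.5]
}}

```text
t: 55.18
tool_pos: [0.5904, -0.0086, 0.1328]
orientation: [-0.786, 3.038, -0.002]
force: [0.9, -0.6, -0.5]
opening: 0.0466
gripper_force: 0.0
```

{"op": "move_arm", "data": {
  "deltas": [0.088,0.54,-0.09,0,0,0,0.5,0.088,0.54,-0.09,0,0,0,0.5,0.088,0.54,-0.09,0,0,0,0.5,0.088,0.54,-0.09,0,0,0,0.5,0.088,0.54,-0.09,0,0,0,0.5,0.088,0.54,-0.09,0,0,0,0.5,0.088,0.54,-0.09,0,0,0,0.5,0.088,0.54,-0.09,0,0,0,0.5,0.088,0.54,-0.09,0,0,0,0.5,0.088,0.54,-0.09,0,0,0,0.5,0.088,0.54,-0.09,0,0,0,0.5]
}}

```text
t: 56.55
tool_pos: [0.2495, 0.4205, 0.219]
orientation: [0.788, -3.039, 0.002]
force: [0.4, -1.1, -0.1]
opening: 0.0464
gripper_force: 0.0
```

Run:
```python
from h import *
for c in("top","side"):
    p,P,h=snap(c,c+"10")
    print([b[2:] for b in blobs(hue(h,172,8,90,40),P,.03,.07) if b[2][1]>-.1])
    for b in blobs(hue(h,18,35),P,.035,.07): print("y",*b)
    for b in blobs((h[...,1]<60)&(h[...,2]>150),P,.024,.04,400): print("white",*b)
    if c=="top": T=p;print("pin",tops(P,(.589,-.008),.02,.042,.06))
    else: S=p
    for b in blobs(hue(h,172,8,90,40),P,.005,.04,60): print("spent",*b)
a=cv2.resize(T[150:270,330:470],None,fx=4,fy=4,interpolation=cv2.INTER_CUBIC);b=cv2.resize(S[190:310,240:360],None,fx=4,fy=4,interpolation=cv2.INTER_CUBIC)
cv2.imwrite("pics/c10.png",cv2.resize(np.hstack([a,b]),None,fx=.76,fy=.76)[:,:,::-1])
```

```text
[(array([ 0.5879, -0.0076,  0.0472]), array([0.031 , 0.0496, 0.0523]), array([590.3,  -9.7]), array([20.8, 23.3]), 28.2)]
y [380.  217.6] 43 [ 0.4803 -0.0412  0.0484] [0.0413 0.0489 0.0524] [480.6 -41.7] [29.3  5.8] 4.0
y [355.5 219.2] 38 [0.4771 0.0139 0.0486] [0.038  0.0498 0.0531] [477.6  13.7] [27.7  5.5] 7.1
y [492.1 298.8] 62 [ 0.2988 -0.2894  0.0444] [0.0353 0.046  0.0498] [ 298.4 -290.2] [30.3  6.3] 13.2
y [468.2 304.4] 55 [ 0.2869 -0.2358  0.045 ] [0.0376 0.0463 0.049 ] [ 286.1 -236.2] [29.8  6.8] 11.6
white [367.3 218.4] 1568 [ 0.4792 -0.0142  0.0305] [0.0276 0.0304 0.0334] [480.1 -14.1] [187.7  48.6] 3.3
white [478.1 301.2] 1621 [ 0.2909 -0.2639  0.0277] [0.0251 0.0277 0.0305] [ 290.9 -263.7] [189.4  49.6] 12.6
pin (array([588.5,  -7.6]), array([17.8, 17.9]), 29.0, np.float64(0.0527))
spent [426.4 153.6] 188 [ 0.6293 -0.1535  0.0218] [0.0182 0.0218 0.0249] [ 629.6 -154.1] [35.9 27.6] 0.4
spent [446.  170.2] 200 [ 0.5903 -0.1985  0.0213] [0.0171 0.0216 0.0249] [ 591.  -201.1] [37.  32.2] 3.7
spent [420.9 178.5] 185 [ 0.5712 -0.1399  0.0218] [0.0187 0.0217 0.0242] [ 571.3 -1
[... 468 characters left out ...]
2935  0.0426] [0.0363 0.0439 0.0475] [ 298.8 -291.9] [28.1  9.6] 5.9
white [180.9 104.4] 827 [0.1042 0.6597 0.0367] [0.0338 0.0369 0.0394] [103.6 666. ] [129.7 195.7] 17.3
white [295.5 224.6] 755 [ 0.4802 -0.0159  0.0283] [0.0255 0.0284 0.0311] [481.4 -16.3] [186.5  52.8] 3.1
white [215.8 310. ] 1104 [ 0.2912 -0.2664  0.0258] [0.0242 0.0256 0.0279] [ 292.6 -265.9] [188.2  50.6] 12.5
spent [336.6 262. ] 179 [ 0.571  -0.1463  0.017 ] [0.0072 0.0188 0.0219] [ 571.9 -142.1] [35.3 34. ] 4.4
spent [361.4 264.2] 187 [ 0.6295 -0.1598  0.0173] [0.007  0.019  0.0222] [ 629.8 -156.6] [36.1 31.3] 2.1
spent [348.4 279.8] 195 [ 0.5909 -0.2044  0.0172] [0.0082 0.0186 0.0221] [ 591.4 -201.6] [35.7 29.8] 2.2
```

View pics/c10.png

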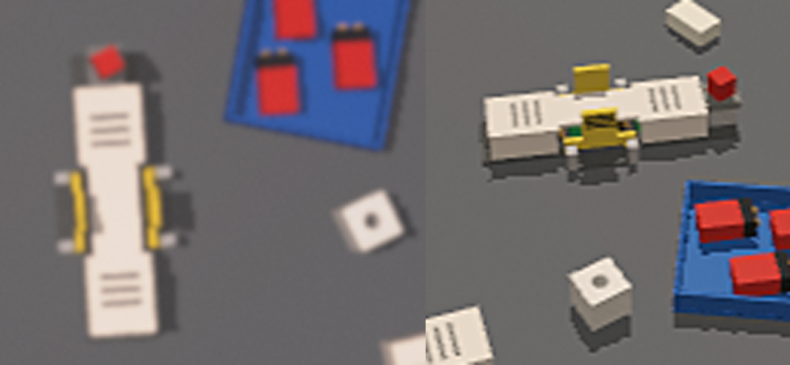

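```bash
python3 -c "
from plant import robot
print(robot.close_job())"
```

```text
the job is handed in; nothing more can be done
None
```

I handed the job in at about 57 s of the 208 s allowed. By the last pictures, the three spent batteries are in the tray, the cover is on with both tabs out, and the pin is home; before the cover went back, all three fresh ones lay in their bays, terminals to the hinge. No verdict was returned.

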